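# Hang up the trimming tool and clip its job card

### The arm

A 7-joint arm with a two-finger parallel gripper is mounted at the origin on the work surface. World frame = base frame: x ahead of the robot, y to its left, z up, the work surface at z = 0. Lengths are in m, angles in rad, forces in N, time in s.
With the tool pointing down it reaches from about 0.425 to 0.95 m from the base axis. Payload 4.7 kg.
Tool frame: the origin (TCP) lies on the centre line of the jaws, within the pads' length; the fingertips stand 25 mm ahead of it and the grasp point (between the pads) lies 6 mm ahead of it; z points along the fingers, y is the direction in which the jaws open and shut (so a half turn about z gives the same grasp; the last joint's range is limited). The gripper opens to 85 mm and grips with 20 to 120 N. Pads are 22 mm wide; open, the fingers measure 114 mm over their backs; the gripper's body (76 mm by 85 mm) begins 54 mm behind the grasp point. The pads swing forward as they close: fully open they stand 13 mm farther back than shut.
Start: joints at [1.19, 0.469, -0.049, 1.532, 0.024, 1.141, -0.082], TCP at [0.233, -0.634, 0.256] pointing down, gripper open.
Joint ranges: [-2.59, 2.59], [-0.33, 1.99], [-1.39, 1.29], [0.1, 2.45], [-1.04, 4.18], [0.21, 1.99], [-2.66, 2.66]. Speed limits (rad/s): [2.57, 2.57, 3.14, 3.14, 3.14, 3.14, 3.14].

### API

Orientations are given as a unit quaternion [w, x, y, z].
In Python, from cell import robot gives the robot as it stands.
- The arm moves only by the tool apply_moves, never from a script. Its argument "steps" is one flat list of numbers, 7 for each row, row after row: the turn, a rotation vector about the tool's x, y, z as a fraction of full scale, then the shift along the tool's x, y, z as a fraction of full scale, then the gripper command: -1 is fully open, 1 is shut, values between are in proportion. In form: [wx, wy, wz, dx, dy, dz, claw, wx, wy, wz, dx, dy, dz, claw, ...]. A call has 1 to 12 rows; each row shifts and turns the commanded pose from where the row before left it, along the tool's axes as they then stand; what a row does not reach is not made up. Full scale, the value 1, is 25 mm for a shift and 6 degrees for a turn. A row lasts 1/10 s, in which the tool goes at most 50 mm and 8.59 degrees, less where a joint would pass 70% of its speed; a pose out of reach is approached as far as the arm can. A call with a number of a shift or a turn outside -1 to 1 is refused whole. A call with a gripper value outside its range is refused whole. The fingers move at their own pace and stop on an object; "grip_force" is the grip in N (left out, the last holds). Time passes only in rows, so rows that do not move let the fingers close. It gives the time, the measured TCP pose, the force and the opening at its end, in the units of the state.
- robot.get_obs(): the state, without advancing time (a new reading comes with each control period).
- robot.read_camera(name): name is "side" or "top" or "wrist"; returns a dict with "img" (480x640x3 uint8, blue, green, red), "mtx" (3x3 intrinsics, pixels), "R" (3x3) and "t" (3): a world point X has camera coordinates R X + t; the wrist camera has in their place "mount" (4x4, takes a point from camera to tool coordinates, whose origin is the TCP and whose axes are the flange's). Camera axes: x right, y down, z forward; pixel columns grow to the right and rows downward; lengths in m; the calibration is good to about 2 mm. A picture is of the moment at which its call begins: read the wrist's pose just before it. There is no depth.
- robot.finish_job(): hands the job in, once; it reports no verdict.
The state is a dict: "clock": time; "q": joint angles; "joint_velocities": joint speeds; "effort": joint torques, N m; "eef_pos": TCP position; "ee_rot": TCP orientation; "force": force on the tool from outside, world axes, zero at the start; "wrist_torque": the same for the moment, N m; "gripper_width": finger opening in m.
Only numpy, scipy, OpenCV 4.12 (cv2) and the standard library are available. Lean on these libraries where they do the work, as an engineer would, in place of code of your own. Each camera call takes 0.05 s, during which the arm holds its last target.

### The job

Put the trimming station in order: first hang the loop trimming tool by its eye on the free middle peg of the sloping rack, pushed fully home against the rack's face, then slide the yellow job card it lay on under the sprung clip of the clip board, straight and centred in the white outline, until it meets the stop. Let the card's own edge lift the clip: do not touch the clip with the gripper. Let go of both and leave all the other things standing where they are.

Things in the scene. Friction and masses are not known exactly. Their poses are not given: they have to be found in the camera images.
- tool_mid (a point): Loop trimming tool, 170 mm long, 80 g, lying flat on the card. Point: middle of its handle, half-way up. x along the tool to the eye, z up. Wooden handle 105 long (x -50 to +55), 24 wide, 16 high. At +x a steel eye plate (32 x 30, 12 thick, undersides level) with a 16 mm through hole along z; at -x a wire loop 32 wide, ending 85 mm from this point.
- tool_eye (a point): Centre of the tool's 16 mm eye hole, 70 mm along the tool's +x from tool_mid, 6 mm above the tool's underside (2 mm lower than tool_mid).
- peg_root (a point): Foot of the free peg, the middle brass one of the sloping rack, in a yellow disc: the point on its axis 6 mm off the rack's face, where the eye's centre sits when the tool is home. Axes are the rack's (z up), not the peg's. Peg 10 mm thick, 45 mm long, square to the face.
- peg_tip (a point): Tip of the free peg on its axis, 45 mm from the face (39 mm from peg_root).
- rack: Fixed plywood rack, 180 mm wide. Origin: centre of its footprint; z up. Its face rises along +x at 25 degrees from level (normal (-0.423, 0, 0.906)), 195 mm long, 22 to 104 mm high. Free peg in the middle, 165 mm up the slope; the hung tool lies down the slope. Side pegs at y +-62 mm, same size, hold fixed tools up to 14 mm thick, 49 mm or more from the middle line.
- card_mid (a point): Stiff yellow job card with green end stripes, 160 long (x) by 50 wide (y) by 6 mm thick, about 70 g. This point is its centre, half-way up (3 mm over its underside); z up. It is the same both ways round. It lies on the table with the tool on top of it.
- card_home (a point): Where the card's centre sits on the clip board when it is home (z 11 mm over the table). Axes as the clip board's: the card's length lies along x, either end first.
- board: Fixed grey clip board 240 (x) by 130 (y), 8 mm thick. Origin: centre of its underside; +x points away from the robot, to the clip end. The card slides in along +x. White lines outline its place. A steel stop block (100 wide, 10 high over the board) has its face at x = +85 mm: the card's end meets it when home.
- clip: Sprung bar clip, 100 mm wide, steel with a red lip. Origin on its hinge (board x +95, 17 mm over the table). Its bar presses on the board along x = +55 mm with 1 N (2 N on the card); the red lip flares up from there towards -x, to x = +22 mm and 10 mm over the board, so a card end held 1 to 3 mm over the board and pushed in with up to 15 N lifts it. Top 27 mm over the table.
- jar_a: Bystander, loose: green glass glaze jar, 68 mm across, 100 tall. Origin: centre of its underside.
- bottle_b: Bystander, loose: white plastic glaze bottle, 60 mm across, 170 tall. Origin: centre of its underside.
- bowl_c: Bystander, loose: small terracotta bowl, 84 mm across, 45 tall. Origin: centre of its underside.
- cup_d: Bystander, loose: blue cup, 68 mm across, 60 tall. Origin: centre of its underside.
- brush_pot: Bystander, loose: white pot with brushes standing in it, 76 mm across, brushes up to 190 tall. Origin: centre of its underside.
- test_cone: Bystander, loose: terracotta waisted stand, 68 mm across, 90 tall. Origin: centre of its underside.
- sanding_block: Bystander, loose: cork sanding block 90 x 50 x 30 mm. Origin: centre of its underside.
There are look-alikes about, which are no part of the job. Of the things shaped like the part that bears card_mid, the yellow one is meant.

How it is judged:
By the outcome, as a careful person would: the job done as asked, in the order asked, and still so for the second after the job is handed in, with the robot touching nothing.
It also fails if it takes over 58 s, if anything falls off the work surface, if the arm or the gripper's body presses on something with over 40 N, if the wrist force passes 120 N, or if a joint passes its speed limit or range.

## Working session

There is one attempt and no reset: what is moved stays moved. The work goes in short steps, Python scripts to look and compute and a tool call to move; the robot and the scene stay as the last step left them, time stands still between calls to the robot, and variables do not carry over. Pictures are saved under pics/ and viewed, and the job is handed in when it is done.

Besides the shell and the picture viewer there is one more tool, called after "Emit:" as name(argument=value, ...) on one line, values as JSON. apply_moves: Moves the arm, as the interface text tells. Shift numbers are shares of 25 mm and turn numbers shares of 6 degrees, none past 1 either way. Its arguments: {"type":"object","properties":{"steps":{"type":"array","items":{"type":"number","minimum":-1,"maximum":1}},"grip_force":{"type":"number"}},"required":["steps"]}

```bash
ls; mkdir -p pics
python3 - <<'E'
from cell import robot
import cv2,numpy as np
o=robot.get_obs();print({k:np.round(v,4).tolist() for k,v in o.items()})
for n in("side","top","wrist"):
    c=robot.read_camera(n);cv2.imwrite(f"pics/{n}0.png",c["img"])
    print(n,{k:np.round(v,4).tolist() for k,v in c.items() if k!="img"})
E
```

```text
pics
{'clock': 0.0, 'q': [1.1901, 0.4695, -0.0486, 1.5337, 0.0241, 1.141, -0.0823], 'joint_velocities': [0.0009, 0.0007, -0.0013, -0.0007, -0.001, -0.0004, -0.0004], 'effort': [0.0005, -51.0303, -0.0471, -23.7712, 0.0106, 0.0074, 0.0], 'eef_pos': [0.2324, -0.6332, 0.2552], 'ee_rot': [-0.001, 0.9846, 0.175, -0.0002], 'force': [0.6194, 0.321, 0.2006], 'wrist_torque': [0.0172, 0.0154, -0.0262], 'gripper_width': 0.0852}
side {'mtx': [[607.5438, 0.0, 313.9354], [0.0, 607.5438, 234.842], [0.0, 0.0, 1.0]], 'R': [[0.9654, -0.2597, -0.0238], [-0.1512, -0.483, -0.8625], [0.2125, 0.8362, -0.5056]], 't': [-0.4915, 0.1574, 1.6673]}
top {'mtx': [[559.0041, 0.0, 327.5982], [0.0, 559.0041, 246.2703], [0.0, 0.0, 1.0]], 'R': [[0.0251, -0.9997, 0.0012], [-0.9932, -0.0251, -0.1135], [0.1135, 0.0016, -0.9935]], 't': [-0.0188, 0.5223, 1.4051]}
wrist {'mtx': [[338.1952, 0.0, 317.6875], [0.0, 338.1952, 240.4328], [0.0, 0.0, 1.0]], 'mount': [[-0.0006, -0.9473, -0.3203, 0.0826], [1.0, -0.0007, 0.0003, 0.0002], [-0.0005, -0.3203, 0.9473, -0.1184], [0.0, 0.0, 0.0, 1.0]]}
```

View pics/top0.png

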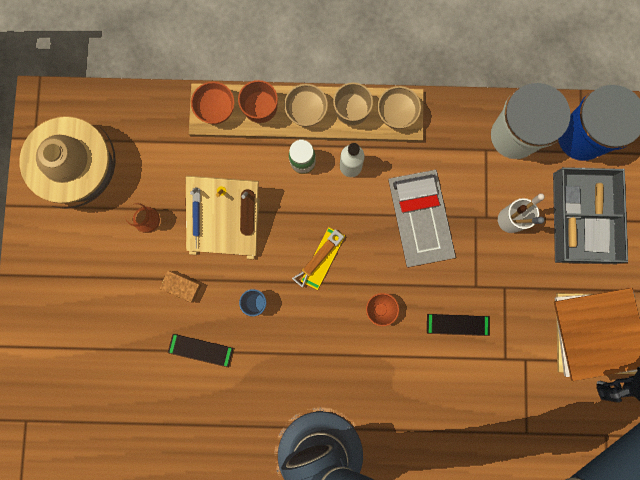

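View pics/side0.png

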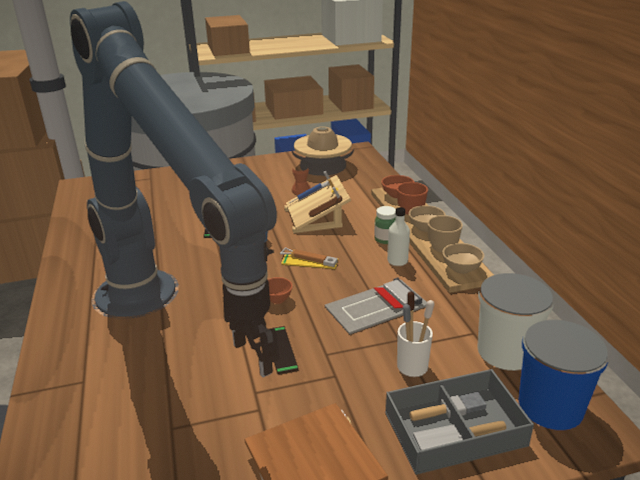

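View pics/wrist0.png

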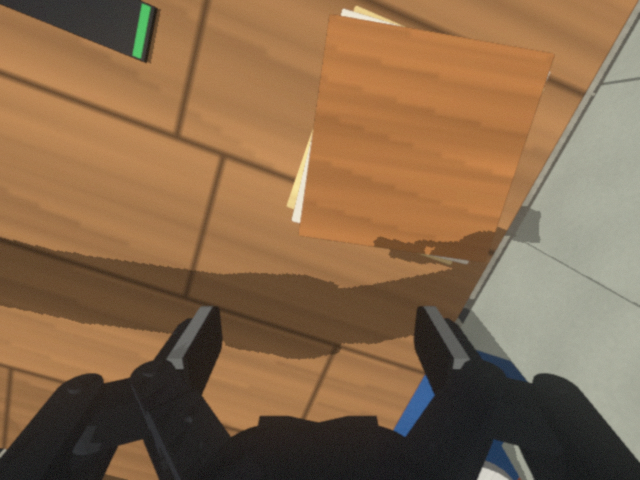

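The top view shows three card-shaped things. The yellow one, with the tool on it, is at (322,258), and it is the one meant. The black look-alikes are at (458,325) and (201,350). The rack is at (222,217) with its free peg near (222,190), and the board is at (422,218). I'll check these in close crops.

```bash
cat > h.py <<'E'
import cv2,numpy as np
from cell import robot
from scipy.spatial.transform import Rotation as Rn
def rot(o): q=np.array(o["ee_rot"]);return Rn.from_quat(q[[1,2,3,0]])
def wcam():
    o=robot.get_obs();c=robot.read_camera("wrist")
    T=np.eye(4);T[:3,:3]=rot(o).as_matrix();T[:3,3]=o["eef_pos"]
    M=np.linalg.inv(T@np.array(c["mount"]));c["R"]=M[:3,:3];c["t"]=M[:3,3];return c,o
def px2w(c,uv,z):
    d=np.linalg.inv(c["mtx"])@np.array([uv[0],uv[1],1.]);R=np.array(c["R"]);C=-R.T@c["t"];d=R.T@d
    return C+d*(z-C[2])/d[2]
def w2px(c,X):
    p=np.array(c["R"])@np.array(X)+c["t"];p=np.array(c["mtx"])@p;return p[:2]/p[2]
def crop(c,x0,y0,w,h,s,name):
    im=cv2.resize(c["img"][y0:y0+h,x0:x0+w],None,fx=s,fy=s,interpolation=cv2.INTER_CUBIC);cv2.imwrite("pics/"+name,im)
E
python3 - <<'E'
from h import *
c=robot.read_camera("top")
crop(c,270,200,100,100,6,"a1.png");crop(c,170,165,110,100,6,"a2.png");crop(c,375,160,95,115,5,"a3.png")
E
```

```text
(no output)
```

View pics/a1.png

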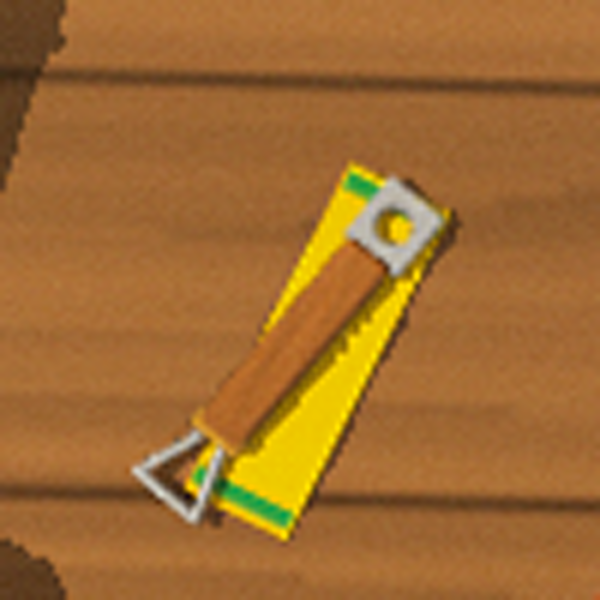

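View pics/a2.png

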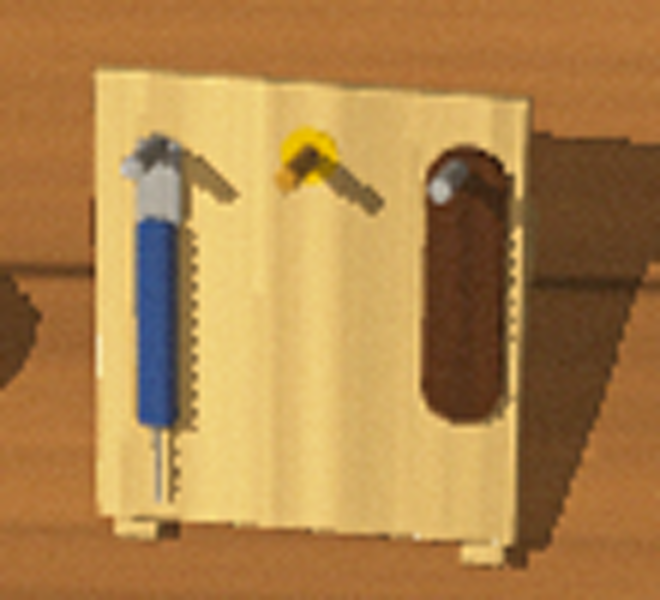

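View pics/a3.png

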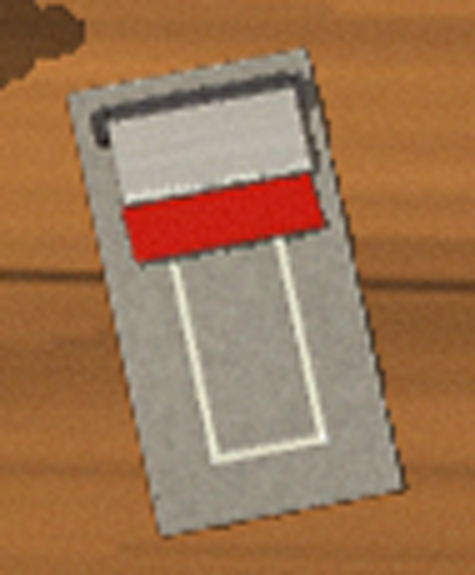

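```bash
cat > fit.py <<'E'
from h import *
from scipy.optimize import least_squares
def fit(obs,x0):
    # obs: list of (cam, uv, local xyz); local frame yaw+xy, z world
    def f(p):
        R=Rn.from_euler('z',p[2]).as_matrix();r=[]
        for c,uv,l in obs:
            X=R@np.array(l)+[p[0],p[1],0];r+=list(w2px(c,X)-uv)
        return r
    s=least_squares(f,x0);return s.x,np.array(s.fun).reshape(-1,2)
def U(x0,y0,s,u,v): return ((u+.5)/s-.5+x0,(v+.5)/s-.5+y0)
E
python3 - <<'E'
from fit import *
np.set_printoptions(precision=4,suppress=True)
c=robot.read_camera("top")
b=lambda u,v:U(375,160,5,u,v)
p,r=fit([(c,b(70,95),(.12,.065,.008)),(c,b(305,50),(.12,-.065,.008)),(c,b(403,490),(-.12,-.065,.008)),(c,b(163,533),(-.12,.065,.008))],[.6,-.15,0])
print("board",p,np.degrees(p[2]),r.round(1).tolist())
b=lambda u,v:U(170,165,6,u,v)
h=.0884
p,r=fit([(c,b(97,70),(h,.09,.104)),(c,b(528,98),(h,-.09,.104)),(c,b(514,545),(-h,-.09,.022)),(c,b(98,515),(-h,.09,.022))],[.6,.2,0])
print("rack",p,np.degrees(p[2]),r.round(1).tolist())
n=np.array([-.423,0,.906]);root=np.array([-h+.165*.9063,0,.022+.165*.4226])
R=Rn.from_euler('z',p[2]).as_matrix();off=np.array([p[0],p[1],0])
for d in(0,.006,.045):
    X=R@(root+n*d)+off;print("peg",d,X,w2px(c,X))
print("obs disc",b(307,157),"tip",b(287,180))
b=lambda u,v:U(270,200,6,u,v)
p,r=fit([(c,b(350,163),(.08,.025,.006)),(c,b(453,212),(.08,-.025,.006)),(c,b(290,540),(-.08,-.025,.006)),(c,b(188,487),(-.08,.025,.006))],[.5,0,-.4])
print("card",p,np.degrees(p[2]),r.round(1).tolist())
hole=px2w(c,b(393,228),.018);end=px2w(c,b(218,435),.020)
print("hole",hole,"handle end",end,np.linalg.norm(hole-end),np.degrees(np.arctan2(*(hole-end)[[1,0]])))
for n,z,uv in[("jar",.1,(301,151)),("bottle",.17,(353,150)),("bowl",.045,(383,310)),("cup",.06,(253,301)),("block",.03,(180,287)),("cone",.09,(146,216))]:print(n,px2w(c,uv,z)[:2])
E
```

```text
board [ 0.607  -0.25    0.2165] 12.40587875099359 [[-0.5, -0.4], [0.5, -0.6], [0.5, 0.0], [-0.4, 0.9]]
rack [ 0.5874  0.2647 -0.05  ] -2.866635902394889 [[-0.6, -0.4], [0.2, 0.3], [0.3, 0.2], [0.1, -0.0]]
peg 0 [0.6485 0.2616 0.0917] [221.3104 190.3878]
peg 0.006 [0.6459 0.2618 0.0972] [220.7987 190.9253]
peg 0.045 [0.6295 0.2626 0.1325] [217.3669 194.5294]
obs disc (220.75, 190.75) tip (217.41666666666666, 194.58333333333334)
card [ 0.4947  0.0056 -0.4351] -24.931202455329135 [[0.2, -0.4], [0.1, -0.1], [0.0, 0.1], [-0.3, 0.4]]
hole [ 0.5471 -0.0244  0.018 ] handle end [0.4556 0.0485 0.02  ] 0.11702763460357542 -38.515426595565955
jar [0.7515 0.0665]
bottle [ 0.7368 -0.06  ]
bowl [ 0.3636 -0.1485]
cup [0.3777 0.1762]
block [0.4088 0.3672]
cone [0.5797 0.4451]
```

The close crop confirms the yellow card and tool. The model fits agree to under 1 px, and the predicted peg foot and tip match the image. I'm moving over the tool now.

Emit:
apply_moves(steps=[0, 0, 0, 0.78, -0.87, 0.09, -1, 0, 0, 0, 0.78, -0.87, 0.09, -1, 0, 0, 0, 0.78, -0.87, 0.09, -1, 0, 0, 0, 0.78, -0.87, 0.09, -1, 0, 0, 0, 0.78, -0.87, 0.09, -1, 0, 0, 0, 0.78, -0.87, 0.09, -1, 0, 0, 0, 0.78, -0.87, 0.09, -1, 0, 0, 0, 0.78, -0.87, 0.09, -1, 0, 0, 0, 0.78, -0.87, 0.09, -1, 0, 0, 0, 0.78, -0.87, 0.09, -1, 0, 0, 0, 0.78, -0.87, 0.09, -1, 0, 0, 0, 0.78, -0.87, 0.09, -1], grip_force=40)

```text
clock: 1.45
eef_pos: [0.3626, -0.3069, 0.2294]
ee_rot: [0.0, 0.985, 0.175, 0.0]
force: [0.7, 0.3, -0.4]
gripper_width: 0.0854
```

Emit:
apply_moves(steps=[0, 0, 0, 0.78, -0.87, 0.09, -1, 0, 0, 0, 0.78, -0.87, 0.09, -1, 0, 0, 0, 0.78, -0.87, 0.09, -1, 0, 0, 0, 0.78, -0.87, 0.09, -1, 0, 0, 0, 0.78, -0.87, 0.09, -1, 0, 0, 0, 0.78, -0.87, 0.09, -1, 0, 0, 0, 0.78, -0.87, 0.09, -1, 0, 0, 0, 0.78, -0.87, 0.09, -1, 0, 0, 0, 0.78, -0.87, 0.09, -1, 0, 0, 0, 0.78, -0.87, 0.09, -1, 0, 0, 0, 0.78, -0.87, 0.09, -1, 0, 0, 0, 0.78, -0.87, 0.09, -1])

```text
clock: 2.65
eef_pos: [0.4924, 0.0187, 0.2023]
ee_rot: [0.0, 0.985, 0.175, 0.0]
force: [-0.1, -0.1, -0.0]
gripper_width: 0.0853
```

Emit:
apply_moves(steps=[0, 0, 1, 0, 0, 0, -1, 0, 0, 1, 0, 0, 0, -1, 0, 0, 1, 0, 0, 0, -1, 0, 0, 1, 0, 0, 0, -1, 0, 0, 1, 0, 0, 0, -1, 0, 0, 1, 0, 0, 0, -1, 0, 0, 1, 0, 0, 0, -1, 0, 0, 1, 0, 0, 0, -1, 0, 0, 1, 0, 0, 0, -1, 0, 0, 0.75, 0, 0, 0, -1, 0, 0, 0, 0, 0, 0, -1, 0, 0, 0, 0, 0, 0, -1])

```text
clock: 3.85
eef_pos: [0.4921, 0.0177, 0.2024]
ee_rot: [0.0, 0.945, -0.328, 0.0]
force: [0.2, 1.3, -0.2]
gripper_width: 0.0853
```

Run:
```python
from h import *
c,o=wcam();cv2.imwrite("pics/w1.png",c["img"])
print(o["clock"],o["eef_pos"],rot(o).as_matrix().round(4).tolist(),np.round(o["q"],2))
```

```text
3.85 [0.49208369 0.01767901 0.20235348] [[0.7854, -0.619, 0.0001], [-0.619, -0.7854, -0.0001], [0.0002, -0.0, -1.0]] [ 0.11  0.25 -0.27  2.01  0.08  0.9  -2.44]
```

View pics/w1.png

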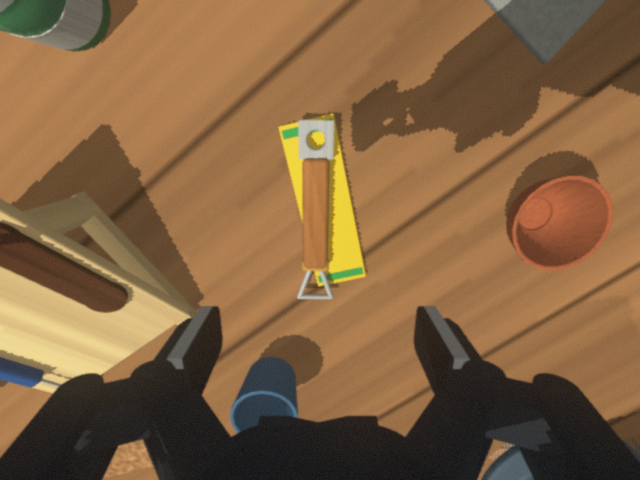

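The wrist view shows the eye hole at (317,139) and the handle's lower end at about (315,268), on the yellow card and lined up with the jaws. The cup and bowl are clear.

Run:
```python
from h import *
c,o=wcam();crop(c,270,100,120,210,3,"w1c.png")
T=rot(o).as_matrix()
for n,uv,z in[("hole",(317,139),.018),("handtop",(316,159),.021),("end",(315,268),.021)]:
    X=px2w(c,uv,z);print(n,X,"in tool",T.T@(X-o["eef_pos"]))
```

```text
hole [ 0.54923196 -0.0267458   0.018     ] in tool [ 0.07234449 -0.00055871  0.1843407 ]
handtop [ 0.53683657 -0.01584894  0.021     ] in tool [ 0.05586413 -0.00143894  0.18133898]
end [0.4572084  0.04846116 0.021     ] in tool [-0.04648345 -0.00262536  0.18132847]
```

View pics/w1c.png

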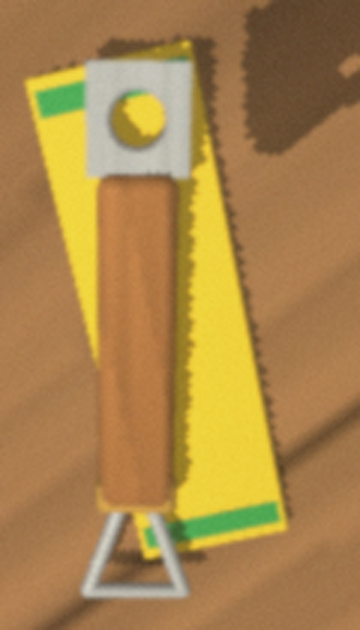

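Emit:
apply_moves(steps=[0, 0, 0, 0.1, -0.06, 0.8, -1, 0, 0, 0, 0, 0, 1, -1, 0, 0, 0, 0, 0, 1, -1, 0, 0, 0, 0, 0, 1, -1, 0, 0, 0, 0, 0, 1, -1, 0, 0, 0, 0, 0, 1, -1, 0, 0, 0, 0, 0, 0.6, -1, 0, 0, 0, 0, 0, 0.38, -1, 0, 0, 0, 0, 0, 0, -1, 0, 0, 0, 0, 0, 0, 0.3, 0, 0, 0, 0, 0, 0, 0.3, 0, 0, 0, 0, 0, 0, 0.3])

```text
clock: 5.15
eef_pos: [0.4956, 0.0173, 0.0336]
ee_rot: [-0.0, 0.945, -0.328, 0.001]
force: [-0.2, 0.4, -0.0]
gripper_width: 0.0437
```

Run:
```python
from h import *
c,o=wcam();cv2.imwrite("pics/w2.png",c["img"])
print(o["clock"],o["eef_pos"],o["force"],o["gripper_width"])
```

```text
5.15 [0.49561027 0.01727745 0.03363823] [-0.16353012  0.36349722 -0.04787119] 0.04365119729344871
```

View pics/w2.png

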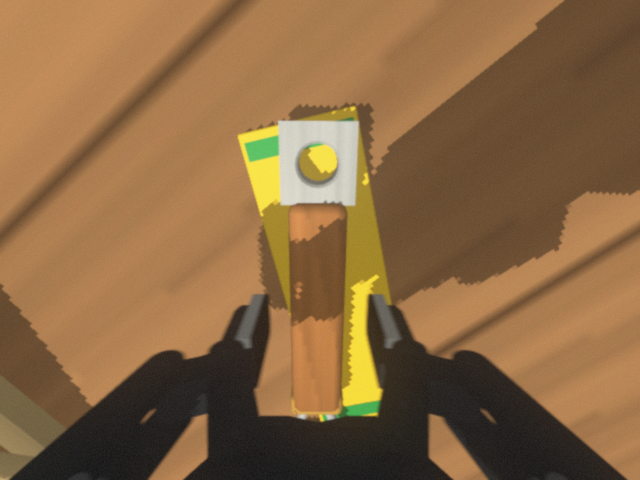

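The handle at (318,310) sits midway between the pads. Closing and lifting.

Emit:
apply_moves(steps=[0, 0, 0, 0, 0, 0, 1, 0, 0, 0, 0, 0, 0, 1, 0, 0, 0, 0, 0, 0, 1, 0, 0, 0, 0, 0, 0, 1, 0, 0, 0, 0, 0, -0.2, 1, 0, 0, 0, 0, 0, -0.6, 1, 0, 0, 0, 0, 0, -1, 1, 0, 0, 0, 0, 0, -1, 1, 0, 0, 0, 0, 0, -1, 1, 0, 0, 0, 0, 0, -1, 1, 0, 0, 0, 0, 0, -1, 1, 0, 0, 0, 0, 0, 0, 1], grip_force=50)

```text
clock: 6.4
eef_pos: [0.4969, 0.0175, 0.1811]
ee_rot: [-0.001, 0.945, -0.328, 0.003]
force: [0.4, 0.4, -0.8]
gripper_width: 0.0228
```

Run:
```python
from h import *
c,o=wcam();cv2.imwrite("pics/w3.png",c["img"])
print(o["clock"],o["eef_pos"],o["force"],o["gripper_width"],np.round(o["q"],2))
T=np.linalg.inv(np.array(c["mount"]))
# eye in tool frame from hole pixel, assuming z depth
```

```text
6.4 [0.49691547 0.0175166  0.18109012] [ 0.36300346  0.43810752 -0.77617234] 0.022810153236482392 [ 0.11  0.28 -0.27  2.02  0.1   0.85 -2.46]
```

View pics/w3.png

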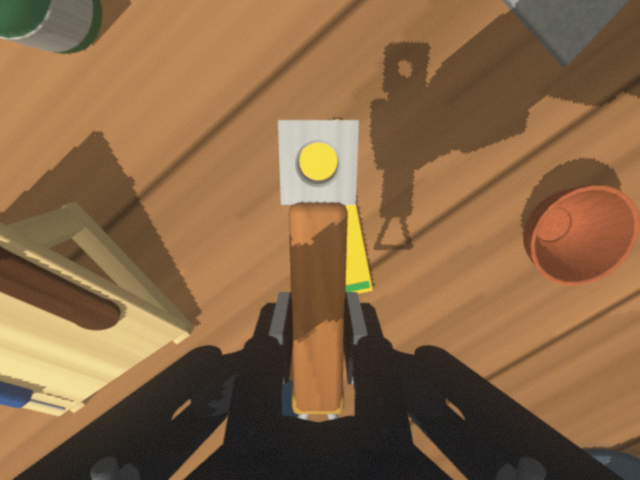

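```bash
cat > plan.py <<'E'
from fit import *
np.set_printoptions(precision=4,suppress=True)
yaw=-0.05; P0=np.array([.5874,.2647,0.]);h=.0884
Rr=Rn.from_euler('z',yaw).as_matrix()
n=Rr@[-.4226,0,.9063]; s=Rr@[.9063,0,.4226]
foot=Rr@[-h+.165*.9063,0,.022+.165*.4226]+P0
RT=np.stack([s,np.cross(-n,s),-n],1)
def raytool(c,uv,z):
    M=np.array(c["mount"]);d=M[:3,:3]@np.linalg.inv(c["mtx"])@[uv[0],uv[1],1.];p=M[:3,3];return p+d*(z-p[2])/d[2]
def togo(o,Xw): return rot(o).as_matrix().T@(np.array(Xw)-o["eef_pos"])/.025
def turn(o,RT): return np.degrees(Rn.from_matrix(rot(o).as_matrix().T@RT).as_rotvec())/6
E
python3 - <<'E'
from plan import *
c=robot.read_camera("wrist");o=robot.get_obs()
e=raytool(c,(318,161),.0156);print("eye in tool",e)
e[2]=.0216
for d in(.006,.063,.12):
    X=foot+n*d-RT@e;print(d,X)
print(turn(o,RT))
E
```

```text
eye in tool [0.07   0.0001 0.0156]
0.006 [0.5735 0.2655 0.0872]
0.063 [0.5494 0.2667 0.1388]
0.12 [0.5254 0.2679 0.1905]
[ 1.2895  4.0252 -5.8186]
```

Emit:
apply_moves(steps=[0, 0, -0.97, 0, 0, -0.15, 1, 0, 0, -0.97, 0, 0, -0.15, 1, 0, 0, -0.97, 0, 0, -0.15, 1, 0, 0, -0.97, 0, 0, -0.15, 1, 0, 0, -0.97, 0, 0, -0.15, 1, 0, 0, -0.97, 0, 0, -0.15, 1, 0, 0, 0, 0.05, -0.84, 0, 1, 0, 0, 0, 0.05, -0.84, 0, 1, 0, 0, 0, 0.05, -0.84, 0, 1, 0, 0, 0, 0.05, -0.84, 0, 1, 0, 0, 0, 0.05, -0.84, 0, 1, 0, 0, 0, 0.05, -0.84, 0, 1])

```text
clock: 7.7
eef_pos: [0.509, 0.143, 0.1985]
ee_rot: [0.001, 1.0, -0.03, -0.002]
force: [-0.1, -0.6, -0.7]
gripper_width: 0.0225
```

Emit:
apply_moves(steps=[0, 0, 0, 0.05, -0.84, 0, 1, 0, 0, 0, 0.05, -0.84, 0, 1, 0, 0, 0, 0.05, -0.84, 0, 1, 0, 0, 0, 0.05, -0.84, 0, 1, 0, 0, 0, 0.05, -0.84, 0, 1, 0, 0, 0, 0.05, -0.84, 0, 1, 0, 0.83, 0, 0, 0, 0, 1, 0, 0.83, 0, 0, 0, 0, 1, 0, 0.83, 0, 0, 0, 0, 1, 0, 0.83, 0, 0, 0, 0, 1, 0, 0.84, 0, 0, 0, 0, 1, 0, 0, 0, 0, 0, 0, 1])

```text
clock: 8.9
eef_pos: [0.5219, 0.2689, 0.1948]
ee_rot: [0.01, 0.981, -0.026, 0.19]
force: [-0.0, 0.0, -1.1]
gripper_width: 0.0223
```

Run:
```python
from plan import *
c,o=wcam();cv2.imwrite("pics/w4.png",c["img"])
print(o["clock"],o["eef_pos"],o["force"],o["gripper_width"],np.round(o["q"],2))
e=np.array([.07,.0001,.0216])
X=foot+n*.063-RT@e;print(togo(o,X),turn(o,RT)); print("tip px",w2px(c,foot+n*.045),"foot",w2px(c,foot))
```

```text
8.9 [0.5219 0.2689 0.1948] [-0.0422  0.0019 -1.1281] 0.02233154782242834 [-0.66  0.28 -0.01  2.03  0.48  0.6  -2.66]
[0.1862 0.0053 2.4907] [ 0.1114  0.5111 -0.0013]
tip px [316.902  137.0411] foot [316.2818 131.7605]
```

View pics/w4.png

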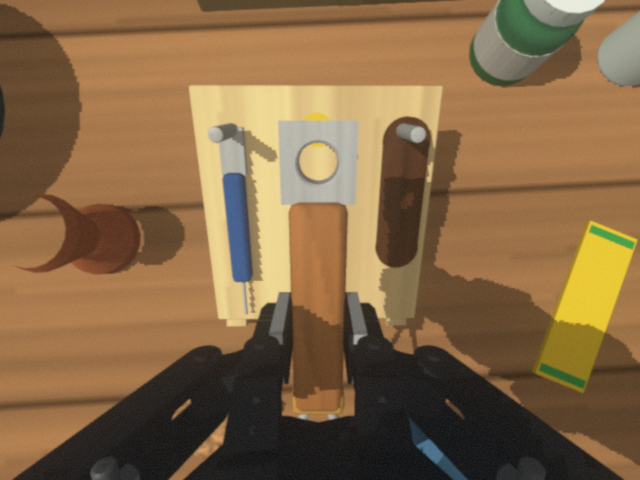

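Run:
```python
from plan import *
o=robot.get_obs();print(np.array(o["q"]),o["joint_velocities"])
c=robot.read_camera("top");crop(c,170,165,110,100,6,"a4.png")
```

```text
[-0.6551  0.2828 -0.0176  2.0252  0.476   0.5999 -2.6597] [ 0.1294  0.0032 -0.1202 -0.0398  0.0039  0.0109 -0.0004]
```

View pics/a4.png

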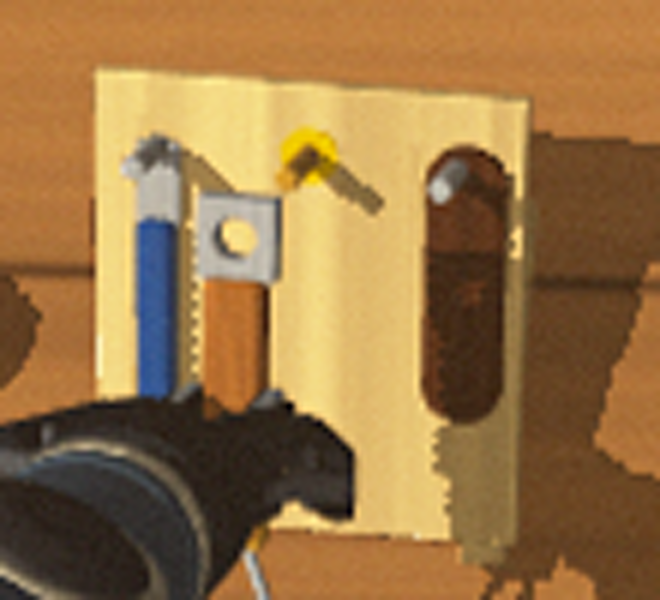

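Emit:
apply_moves(steps=[0, 0, 0, 0, 0, 0, 1, 0, 0, 0, 0, 0, 0, 1, 0, 0, 0, 0, 0, 0, 1, 0, 0, 0, 0, 0, 0, 1])

```text
clock: 9.4
eef_pos: [0.5257, 0.2668, 0.1971]
ee_rot: [0.008, 0.981, -0.03, 0.191]
force: [-0.3, -0.2, 0.1]
gripper_width: 0.0227
```

Run:
```python
from plan import *
o=robot.get_obs();print(np.array(o["q"]),o["joint_velocities"],o["clock"],o["eef_pos"])
e=np.array([.07,.0001,.0216])
X=foot+n*.063-RT@e;print(togo(o,X),turn(o,RT))
```

```text
[-0.6447  0.2818 -0.0213  2.0228  0.4761  0.5995 -2.6596] [-0.0194 -0.0028  0.0105  0.0033 -0.0007 -0.002  -0.002 ] 9.4 [0.5257 0.2668 0.1971]
[ 0.0033 -0.0676  2.5142] [ 0.09    0.4911 -0.0819]
```

Emit:
apply_moves(steps=[0.05, 0.25, -0.04, 0, -0.03, 0.3, 1, 0.05, 0.25, -0.04, 0, -0.03, 0.3, 1, 0, 0, 0, 0, 0, 0.3, 1, 0, 0, 0, 0, 0, 0.3, 1, 0, 0, 0, 0, 0, 0, 1])

```text
clock: 9.9
eef_pos: [0.5374, 0.2683, 0.1687]
ee_rot: [0.005, 0.976, -0.023, 0.216]
force: [0.5, 0.1, -1.2]
gripper_width: 0.0228
```

Run:
```python
from plan import *
o=robot.get_obs();print(np.array(o["q"]),o["joint_velocities"],o["clock"],o["eef_pos"])
e=np.array([.07,.0001,.0216])
X=foot+n*.063-RT@e;print(togo(o,X),turn(o,RT))
```

```text
[-0.8547  0.3296  0.2319  2.0682  0.4693  0.4549 -2.6593] [ 0.0057 -0.0173 -0.0049 -0.0059 -0.0004  0.01   -0.    ] 9.9 [0.5374 0.2683 0.1687]
[-0.0662  0.042   1.2866] [-0.0046  0.0017  0.0184]
```

Emit:
apply_moves(steps=[0, 0, 0, -0.06, 0.04, 0.4, 1, 0, 0, 0, 0, 0, 0.4, 1, 0, 0, 0, 0, 0, 0.3, 1, 0, 0, 0, 0, 0, 0.1, 1, 0, 0, 0, 0, 0, 0, 1])

```text
clock: 10.4
eef_pos: [0.5485, 0.2669, 0.1412]
ee_rot: [0.005, 0.976, -0.023, 0.217]
force: [0.4, 0.8, -0.3]
gripper_width: 0.0225
```

Run:
```python
from plan import *
c,o=wcam();print(np.array(o["q"]),o["clock"],o["eef_pos"])
e=np.array([.07,.0001,.0216])
X=foot+n*.063-RT@e;print(togo(o,X),turn(o,RT));print("tip px",w2px(c,foot+n*.045),"foot",w2px(c,foot+n*0))
crop(c,200,60,240,180,3,"w5.png")
c=robot.read_camera("side");crop(c,270,160,100,90,6,"s5.png")
```

```text
[-0.8606  0.3868  0.2632  2.0718  0.4676  0.3883 -2.6588] 10.4 [0.5485 0.2669 0.1412]
[-0.0086  0.0061  0.1008] [-0.0071 -0.0056  0.0201]
tip px [318.1336 156.4494] foot [318.0468 150.0041]
```

View pics/w5.png

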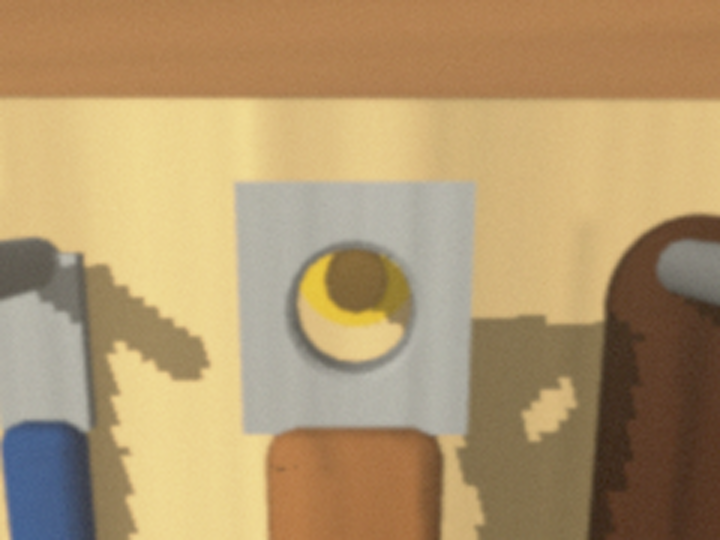

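View pics/s5.png

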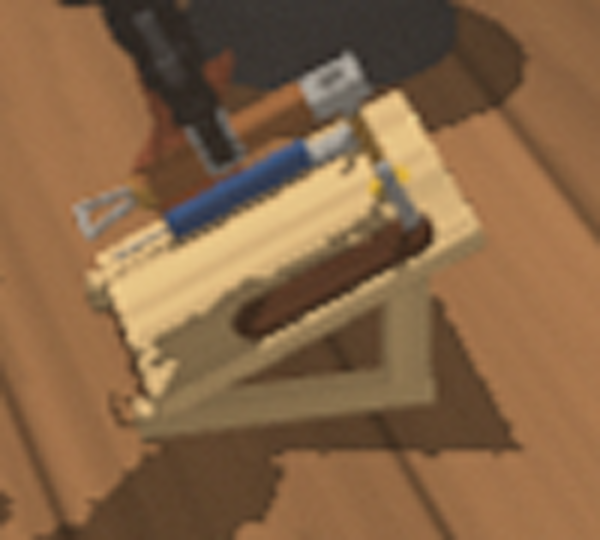

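Run:
```python
from plan import *
c=robot.read_camera("wrist")
print(raytool(c,(318.7,152.3),.042),raytool(c,(318.0,161),.0156), raytool(c,(200+354/3,60+305/3),.0156))
```

```text
[0.0716 0.0007 0.042 ] [0.0702 0.0003 0.0156] [0.07   0.0003 0.0156]
```

The peg tip shows through the eye at about (318.7,152.3). That puts the peg 1.5 mm further up the slope than the eye centre. I'll correct for it and insert.

Emit:
apply_moves(steps=[0, 0, 0, 0.06, 0.02, 0.2, 1, 0, 0, 0, 0, 0, 0.3, 1, 0, 0, 0, 0, 0, 0.3, 1, 0, 0, 0, 0, 0, 0.3, 1, 0, 0, 0, 0, 0, 0, 1])

```text
clock: 11.05
eef_pos: [0.5613, 0.2655, 0.1161]
ee_rot: [0.006, 0.976, -0.023, 0.216]
force: [-0.5, 1.1, -1.0]
gripper_width: 0.0226
```

Run:
```python
from plan import *
c,o=wcam();print(np.array(o["q"]),o["clock"],o["force"],o["wrist_torque"])
e=np.array([.07,.0001,.0216])
X=foot+n*.006-RT@e;print(togo(o,X),turn(o,RT))
crop(c,200,60,240,180,3,"w6.png")
```

```text
[-0.8509  0.4431  0.2769  2.0649  0.4658  0.335  -2.6557] 11.05 [-0.4686  1.1246 -0.9823] [ 0.0262  0.5887 -0.0314]
[-0.049  -0.0246  1.2545] [0.0023 0.0021 0.0234]
```

View pics/w6.png

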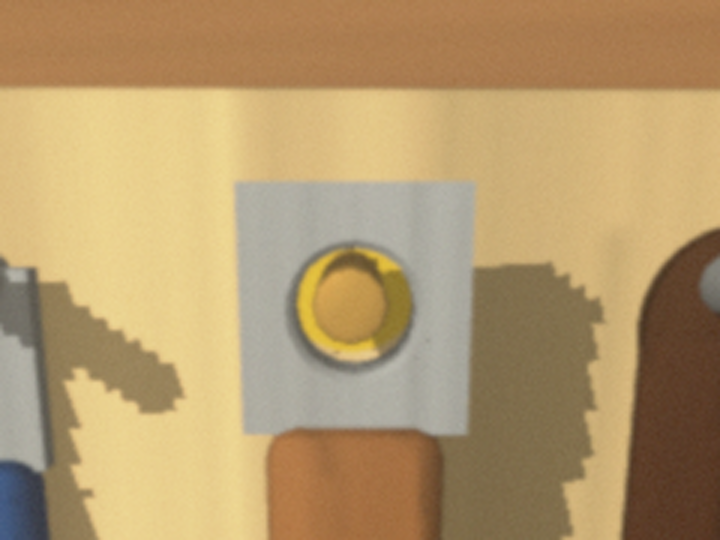

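The peg tip is centred in the eye and inside it. Continuing to the face.

Emit:
apply_moves(steps=[0, 0, 0, 0, 0, 0.3, 1, 0, 0, 0, 0, 0, 0.3, 1, 0, 0, 0, 0, 0, 0.3, 1, 0, 0, 0, 0, 0, 0.24, 1, 0, 0, 0, 0, 0, 0, 1])

```text
clock: 11.6
eef_pos: [0.5735, 0.2651, 0.0907]
ee_rot: [0.006, 0.976, -0.023, 0.216]
force: [-0.9, -0.1, -0.1]
gripper_width: 0.0227
```

Run:
```python
from plan import *
c,o=wcam();print(np.array(o["q"]),o["clock"],o["force"],o["wrist_torque"])
e=np.array([.07,.0001,.0216])
X=foot+n*.006-RT@e;print(togo(o,X),turn(o,RT))
cv2.imwrite("pics/w7.png",c["img"])
c=robot.read_camera("side");crop(c,270,160,100,90,6,"s7.png")
```

```text
[-0.8442  0.5005  0.291   2.056   0.4634  0.2815 -2.6556] 11.6 [-0.8561 -0.0528 -0.141 ] [ 0.0739  0.5249 -0.0594]
[-0.0609 -0.0169  0.1265] [-0.0025 -0.0023  0.0224]
```

View pics/w7.png

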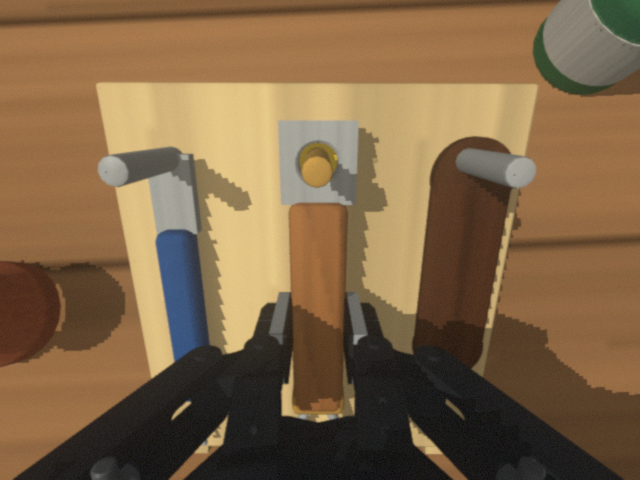

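View pics/s7.png

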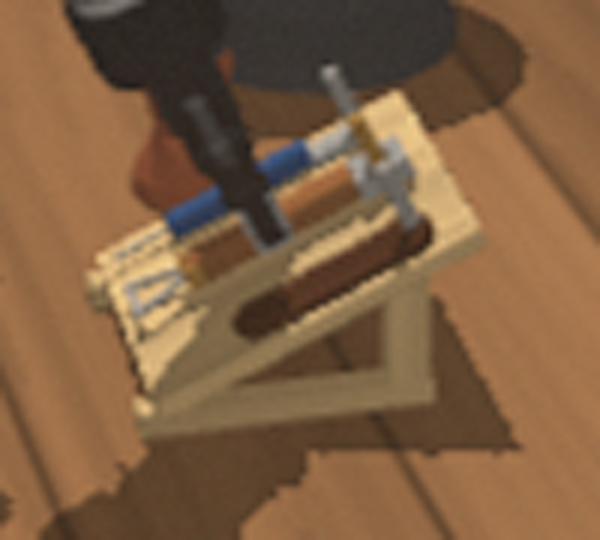

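The peg is through the eye at (318,165). About 3 mm should remain, so I'll press gently in small steps.

Emit:
apply_moves(steps=[0, 0, 0, 0, 0, 0.06, 1, 0, 0, 0, 0, 0, 0.04, 1, 0, 0, 0, 0, 0, 0.03, 1, 0, 0, 0, 0, 0, 0, 1])

```text
clock: 12.1
eef_pos: [0.5749, 0.2654, 0.0888]
ee_rot: [0.005, 0.976, -0.023, 0.217]
force: [1.1, -0.5, -0.1]
gripper_width: 0.0229
```

Run:
```python
from plan import *
o=robot.get_obs();print(np.array(o["q"]),o["clock"],o["force"],o["wrist_torque"])
e=np.array([.07,.0001,.0216])
X=foot+n*.006-RT@e;print(togo(o,X),turn(o,RT))
```

```text
[-0.8435  0.5052  0.2922  2.0547  0.4631  0.2759 -2.6556] 12.1 [ 1.0696 -0.4889 -0.1202] [0.094  0.5873 0.0287]
[-0.0816  0.0008  0.0364] [-0.0162 -0.0125  0.0191]
```

Emit:
apply_moves(steps=[0, 0, 0, 0, 0, 0.04, 1, 0, 0, 0, 0, 0, 0.03, 1, 0, 0, 0, 0, 0, 0, 1, 0, 0, 0, 0, 0, 0, 1])

```text
clock: 12.5
eef_pos: [0.5755, 0.2655, 0.0877]
ee_rot: [0.005, 0.976, -0.023, 0.217]
force: [-3.8, -1.0, 4.8]
gripper_width: 0.0223
```

Run:
```python
from plan import *
o=robot.get_obs();print(o["clock"],o["force"],o["wrist_torque"])
e=np.array([.07,.0001,.0216])
X=foot+n*.006-RT@e;print(togo(o,X),turn(o,RT))
```

```text
12.5 [-3.7511 -1.0469  4.7512] [-0.1528  0.7615 -0.0687]
[-0.0844  0.0043 -0.0151] [-0.0172 -0.0136  0.0187]
```

Contact is about 6 N along the face normal, so the tool is home. Now a partial release, because the side tools are close, then straight back off.

Emit:
apply_moves(steps=[0, 0, 0, 0, 0, 0, 0.3, 0, 0, 0, 0, 0, 0, 0.0, 0, 0, 0, 0, 0, 0, 0.0, 0, 0, 0, 0, 0, 0, 0.0, 0, 0, 0, 0, 0, -0.3, 0.0, 0, 0, 0, 0, 0, -0.8, 0.0, 0, 0, 0, 0, 0, -1, 0.0, 0, 0, 0, 0, 0, -1, 0.0, 0, 0, 0, 0, 0, -1, 0.0, 0, 0, 0, 0, 0, 0, 0.0])

```text
clock: 13.5
eef_pos: [0.5325, 0.2688, 0.1836]
ee_rot: [0.002, 0.975, -0.023, 0.219]
force: [-0.2, 0.1, 0.2]
gripper_width: 0.0429
```

Run:
```python
from plan import *
c,o=wcam();print(np.array(o["q"]),o["clock"],o["force"],o["eef_pos"],o["gripper_width"])
cv2.imwrite("pics/w8.png",c["img"])
c=robot.read_camera("side");crop(c,270,160,100,90,6,"s8.png")
```

```text
[-0.8911  0.3006  0.2661  2.0706  0.4418  0.4719 -2.6323] 13.5 [-0.1553  0.0733  0.2299] [0.5325 0.2688 0.1836] 0.042876004901760446
```

View pics/w8.png

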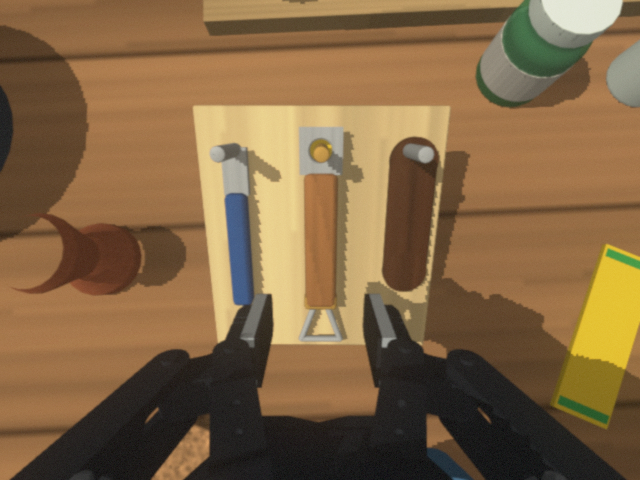

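View pics/s8.png

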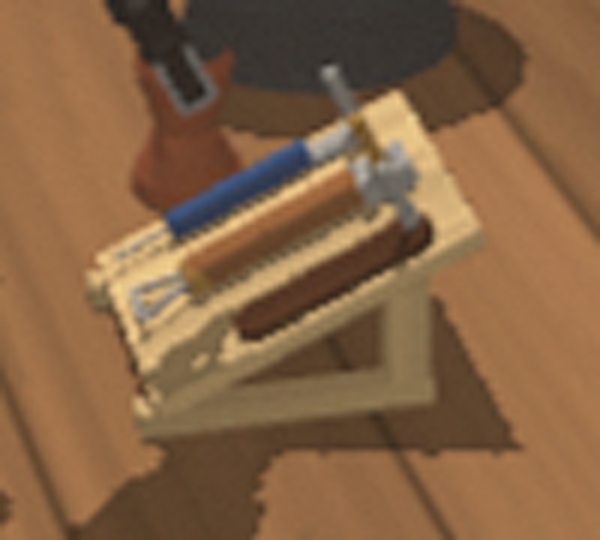

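The tool hangs flush, with the peg through its eye at (320,152) and the handle straight down the slope. Next, the card: level out, go over it and look.

Emit:
apply_moves(steps=[0, -0.84, 0, 0, 0, -0.2, 0, 0, -0.84, 0, 0, 0, -0.2, 0, 0, -0.84, 0, 0, 0, -0.2, 0, 0, -0.84, 0, 0, 0, 0, 0, 0, -0.84, 0, 0, 0, 0, 0, 0, 0, 0, -0.15, 0.5, 0, 0, 0, 0, 0, -0.2, 0.9, 0, -0.5, 0, 0, 0, -0.2, 0.9, 0, -1, 0, 0, 0, -0.2, 0.9, 0, -1, 0, 0, 0, -0.2, 0.9, 0, -1, 0, 0, 0, -0.2, 0.9, 0, -1, 0, 0, 0, -0.2, 0.9, 0, -1])

```text
clock: 14.8
eef_pos: [0.4848, 0.12, 0.1929]
ee_rot: [0.0, 1.0, -0.024, -0.002]
force: [0.2, 0.4, -0.3]
gripper_width: 0.0856
```

Emit:
apply_moves(steps=[0, 0, 0, -0.2, 0.9, 0, -1, 0, 0, 0, -0.2, 0.9, 0, -1, 0, 0, 0, -0.2, 0.9, 0, -1, 0, 0, 0, -0.15, 0.9, 0, -1, 0, 0, 0, -0.15, 0.6, 0, -1, 0, 0, 0.92, 0, 0, 0, -1, 0, 0, 0.92, 0, 0, 0, -1, 0, 0, 0.92, 0, 0, 0, -1, 0, 0, 0.92, 0, 0, 0, -1, 0, 0, 0, 0, 0, 0, -1, 0, 0, 0, 0, 0, 0, -1])

```text
clock: 15.9
eef_pos: [0.458, 0.0178, 0.1935]
ee_rot: [0.0, 0.977, -0.214, -0.002]
force: [0.2, -0.9, 0.1]
gripper_width: 0.0856
```

Run:
```python
from plan import *
c,o=wcam();print(np.array(o["q"]),o["clock"],o["force"],o["eef_pos"],rot(o).as_matrix())
cv2.imwrite("pics/w9.png",c["img"])
```

```text
[-0.3059  0.1896  0.1992  2.1062 -0.0501  0.8532 -2.0789] 15.9 [ 0.2489 -0.8595  0.114 ] [0.458  0.0178 0.1935] [[ 0.9086 -0.4177 -0.0032]
 [-0.4177 -0.9086  0.0001]
 [-0.0029  0.0013 -1.    ]]
```

View pics/w9.png

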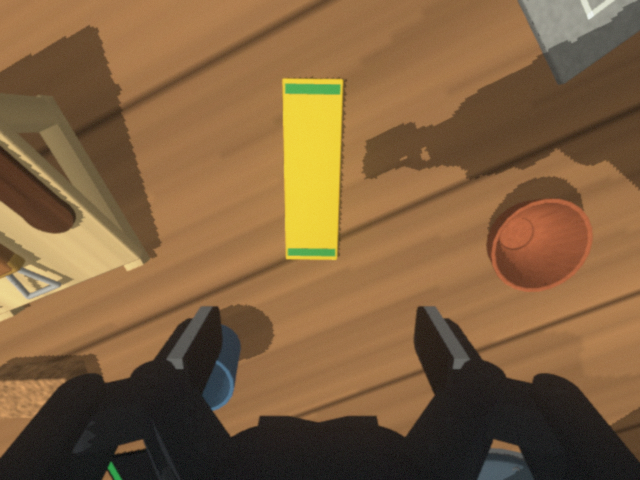

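The card's corners are at (283,79), (343,80), (337,260) and (287,259), with nothing on it.

Run:
```python
from plan import *
c,o=wcam()
m=cv2.inRange(c["img"],(0,120,140),(110,255,255))
m[:, :250]=0;m[:,380:]=0;m[:60]=0;m[280:]=0
m=cv2.morphologyEx(m|cv2.inRange(c["img"],(0,110,0),(120,220,120))*0,cv2.MORPH_CLOSE,np.ones((25,5)))
g=cv2.inRange(c["img"],(0,120,0),(110,220,110));g[:,:250]=0;g[:,380:]=0;g[:60]=0;g[280:]=0
mm=m|g
pts=cv2.findNonZero(mm);rect=cv2.minAreaRect(pts);print(rect)
hull=cv2.convexHull(pts);q=cv2.approxPolyDP(hull,4,True)[:,0];print(q.tolist())
obs=[(c,(282.5,78.5),(.08,.025,.006)),(c,(343.5,79),(.08,-.025,.006)),(c,(338,260),(-.08,-.025,.006)),(c,(286,259.5),(-.08,.025,.006))]
p,r=fit(obs,[.5,0,-.4]);print(p,np.degrees(p[2]),r.round(1).tolist())
R=Rn.from_euler('z',p[2]).as_matrix();G=R@[-.03,0,0]+[p[0],p[1],.08]
RTc=np.stack([R[:,0],-R[:,1],[0,0,-1]],1)
print(G,togo(o,G),turn(o,RTc))
```

```text
((314.5, 172.5), (213.0, 129.0), 90.0)
[[354, 270], [319, 279], [286, 279], [250, 266], [250, 111], [258, 97], [282, 78], [336, 66], [376, 88], [379, 257]]
[ 0.4956  0.0055 -0.4422] -25.333390321026457 [[0.1, -0.0], [-0.1, 0.2], [-0.3, -0.2], [0.4, -0.1]]
[0.4685 0.0184 0.08  ] [ 0.3758 -0.1935  4.5438] [0.0097 0.0263 0.1046]
```

Emit:
apply_moves(steps=[0, 0.03, 0.09, 0.36, -0.19, 0.5, -1, 0, 0, 0, 0, 0, 1, -1, 0, 0, 0, 0, 0, 1, -1, 0, 0, 0, 0, 0, 1, -1, 0, 0, 0, 0, 0, 1, -0.45, 0, 0, 0, 0, 0, 1, -0.45, 0, 0, 0, 0, 0, 0.6, -0.45, 0, 0, 0, 0, 0, 0.4, -0.45, 0, 0, 0, 0, 0, 0, -0.45, 0, 0, 0, 0, 0, 0, -0.45], grip_force=60)

```text
clock: 17.0
eef_pos: [0.4696, 0.0185, 0.0319]
ee_rot: [0.0, 0.976, -0.219, 0.001]
force: [0.3, 0.4, -0.2]
gripper_width: 0.0621
```

Run:
```python
from plan import *
c,o=wcam();print(np.array(o["q"]),o["clock"],o["force"],o["eef_pos"],o["gripper_width"],rot(o).as_matrix())
cv2.imwrite("pics/w10.png",c["img"])
```

```text
[-0.2451  0.4837  0.1427  2.1975 -0.1457  0.4677 -2.0014] 17.0 [ 0.2908  0.4201 -0.1764] [0.4696 0.0185 0.0319] 0.0621173134286191 [[ 0.9039 -0.4278  0.0013]
 [-0.4278 -0.9039 -0.0005]
 [ 0.0014 -0.0001 -1.    ]]
```

View pics/w10.png

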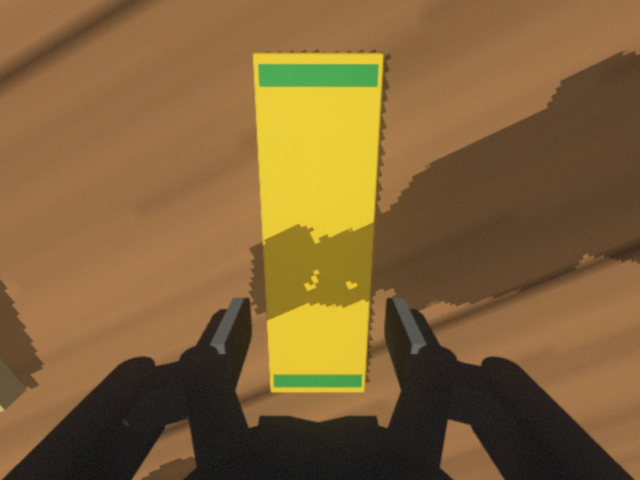

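The card is centred between the pads. Lowering to card level.

Emit:
apply_moves(steps=[0, 0, 0, 0, 0, 0.2, -0.45, 0, 0, 0, 0, 0, 0.12, -0.45, 0, 0, 0, 0, 0, 0.04, -0.45, 0, 0, 0, 0, 0, 0, -0.45])

```text
clock: 17.45
eef_pos: [0.4692, 0.0186, 0.0225]
ee_rot: [0.0, 0.976, -0.219, 0.0]
force: [0.4, 0.5, -0.5]
gripper_width: 0.0617
```

Run:
```python
from plan import *
c,o=wcam();print(o["clock"],o["force"],o["eef_pos"],o["gripper_width"])
cv2.imwrite("pics/w11.png",c["img"])
c=robot.read_camera("side");crop(c,260,220,100,75,7,"s11.png")
```

```text
17.45 [ 0.4404  0.5144 -0.5029] [0.4692 0.0186 0.0225] 0.0616630537002831
```

View pics/s11.png

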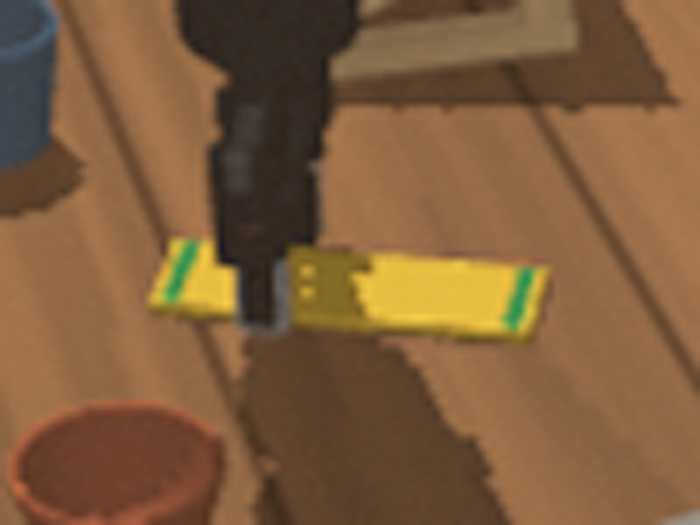

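Emit:
apply_moves(steps=[0, 0, 0, 0, 0, 0, 0, 0, 0, 0, 0, 0, 0, 0.2, 0, 0, 0, 0, 0, 0, 0.5, 0, 0, 0, 0, 0, 0, 1, 0, 0, 0, 0, 0, 0, 1])

```text
clock: 18.05
eef_pos: [0.4693, 0.0186, 0.0232]
ee_rot: [0.0, 0.976, -0.219, 0.0]
force: [-1.2, -0.3, 6.1]
gripper_width: 0.048
```

Run:
```python
from plan import *
c,o=wcam();print(o["clock"],o["force"],o["eef_pos"],o["gripper_width"])
c=robot.read_camera("side");crop(c,260,220,100,75,7,"s12.png")
```

```text
18.05 [-1.2292 -0.2697  6.1332] [0.4693 0.0186 0.0232] 0.04795955628252742
```

View pics/s12.png

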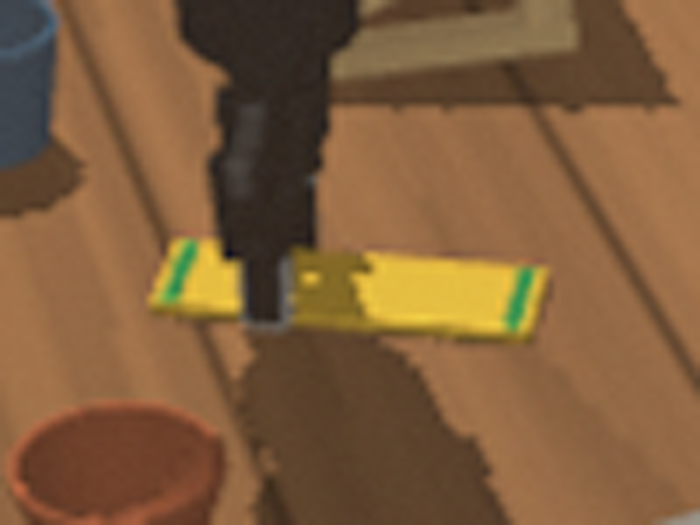

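Gripped at 48 mm with the tips at table level, so the card's underside lies about 23 mm below the TCP. Lifting.

Emit:
apply_moves(steps=[0, 0, 0, 0, 0, 0, 1, 0, 0, 0, 0, 0, -0.1, 1, 0, 0, 0, 0, 0, -0.4, 1, 0, 0, 0, 0, 0, -0.8, 1, 0, 0, 0, 0, 0, -0.8, 1, 0, 0, 0, 0, 0, -0.8, 1, 0, 0, 0, 0, 0, -0.8, 1, 0, 0, 0, 0, 0, -0.4, 1, 0, 0, 0, 0, 0, 0, 1])

```text
clock: 19.05
eef_pos: [0.47, 0.0187, 0.1265]
ee_rot: [-0.0, 0.976, -0.219, 0.002]
force: [0.5, 0.1, -0.6]
gripper_width: 0.0476
```

Run:
```python
from plan import *
c,o=wcam();print(o["clock"],o["force"],o["eef_pos"],o["gripper_width"],rot(o).as_matrix(),np.array(o["q"]))
cv2.imwrite("pics/w13.png",c["img"])
c=robot.read_camera("side");crop(c,260,200,100,75,7,"s13.png")
```

```text
19.05 [ 0.455   0.104  -0.5751] [0.47   0.0187 0.1265] 0.04759786313359941 [[ 0.9038 -0.428   0.0039]
 [-0.428  -0.9038  0.0001]
 [ 0.0035 -0.0017 -1.    ]] [-0.2916  0.3092  0.1928  2.1464 -0.0912  0.6895 -2.0506]
```

View pics/s13.png

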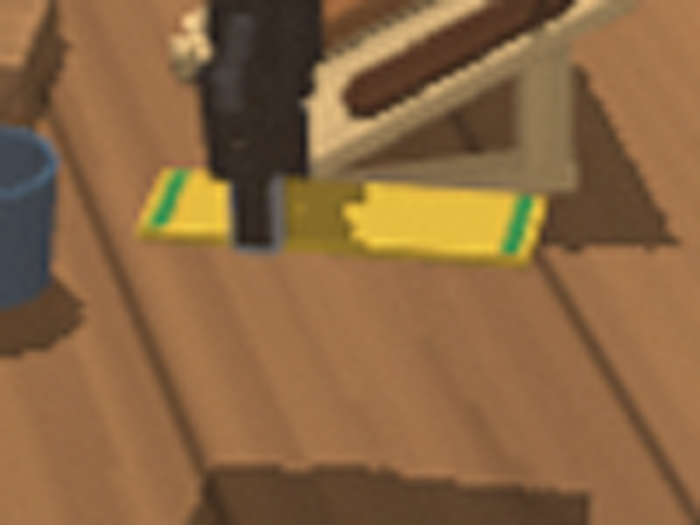

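View pics/w13.png

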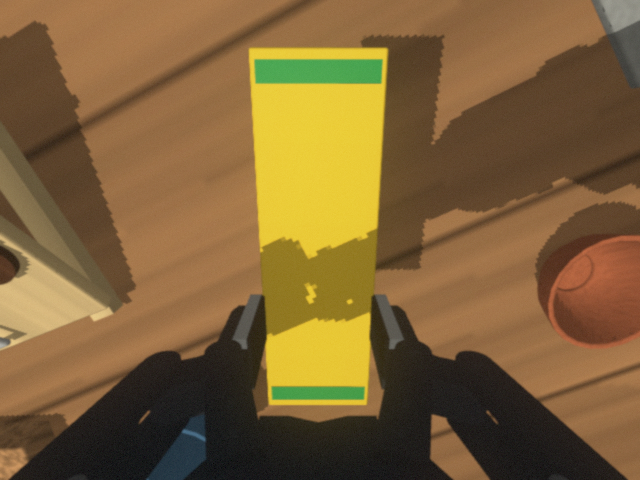

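Card held, corners at (249,48), (388,48), (367,405) and (270,406). I'll measure how it sits in the jaws by PnP.

```bash
cat > card.py <<'E'
from plan import *
def cardpose(c,px):
    obj=np.array([[.08,.025,0],[.08,-.025,0],[-.08,-.025,0],[-.08,.025,0]])
    ok,rv,tv=cv2.solvePnP(obj,np.array(px,float),np.array(c["mtx"]),None)
    M=np.array(c["mount"]);R=M[:3,:3]@cv2.Rodrigues(rv)[0];t=M[:3,:3]@tv[:,0]+M[:3,3]
    pr=cv2.projectPoints(obj,rv,tv,np.array(c["mtx"]),None)[0][:,0]-px
    return R,t,pr
E
python3 - <<'E'
from card import *
c=robot.read_camera("wrist")
R,t,pr=cardpose(c,[(249,48),(388,48),(367.5,405),(269.5,405.5)])
print("t top-centre in tool",t,"x axis",R[:,0],"y",R[:,1],pr.round(1).tolist())
crop(c,235,30,170,40,4,"w13a.png");crop(c,250,370,150,50,4,"w13b.png")
E
```

```text
t top-centre in tool [0.0293 0.0004 0.0178] x axis [ 0.9999 -0.0001  0.0132] y [-0.0001 -1.     -0.0054] [[-0.1, 0.0], [0.1, 0.1], [0.5, -0.1], [-0.5, -0.1]]
```

View pics/w13a.png

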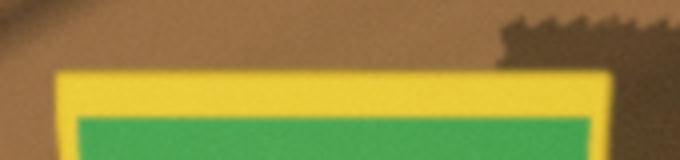

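View pics/w13b.png

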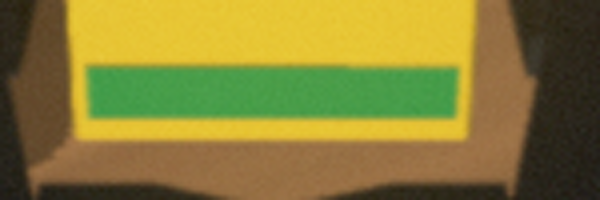

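Emit:
apply_moves(steps=[0, 0, -0.9, 0, 0, 0, 1, 0, 0, -0.9, 0, 0, 0, 1, 0, 0, -0.9, 0, 0, 0, 1, 0, 0, -0.9, 0, 0, 0, 1, 0, 0, -0.9, 0, 0, 0, 1, 0, 0, -0.9, 0, 0, 0, 1, 0, 0, -0.88, 0, 0, 0, 1, 0, 0, 0, -0.1, 0.9, 0, 1, 0, 0, 0, -0.1, 0.9, 0, 1, 0, 0, 0, -0.1, 0.9, 0, 1, 0, 0, 0, -0.1, 0.9, 0, 1, 0, 0, 0, -0.1, 0.9, 0, 1])

```text
clock: 20.4
eef_pos: [0.4802, -0.0948, 0.1239]
ee_rot: [0.0, 0.994, 0.108, -0.001]
force: [-0.1, -0.3, -0.5]
gripper_width: 0.0483
```

Emit:
apply_moves(steps=[0, 0, 0, -0.1, 0.9, 0, 1, 0, 0, 0, -0.1, 0.9, 0, 1, 0, 0, 0, -0.1, 0.9, 0, 1, 0, 0, 0, -0.1, 0.9, 0, 1, 0, 0, 0, -0.1, 0.9, 0, 1, 0, 0, 0, -0.1, 0.9, 0, 1, 0, 0, 0, -0.1, 0.9, 0, 1, 0, 0, 0, -0.1, 0.9, 0, 1, 0, 0, 0, 0, 0, 0, 1, 0, 0, 0, 0, 0, 0, 1])

```text
clock: 21.4
eef_pos: [0.4991, -0.2739, 0.1239]
ee_rot: [-0.0, 0.994, 0.107, -0.001]
force: [-0.3, 0.3, -0.9]
gripper_width: 0.0476
```

Run:
```python
from plan import *
c,o=wcam();print(o["clock"],o["force"],o["eef_pos"],o["gripper_width"],rot(o).as_matrix(),np.array(o["q"]))
cv2.imwrite("pics/w14.png",c["img"])
c=robot.read_camera("top");crop(c,375,160,95,115,5,"t14.png")
```

```text
21.4 [-0.3452  0.3183 -0.8796] [ 0.4991 -0.2739  0.1239] 0.04763801255535283 [[ 0.9771  0.2127 -0.0018]
 [ 0.2127 -0.9771  0.0007]
 [-0.0016 -0.0011 -1.    ]] [ 0.3333  0.4492  0.1224  1.9196 -0.0753  0.779  -0.859 ]
```

View pics/w14.png

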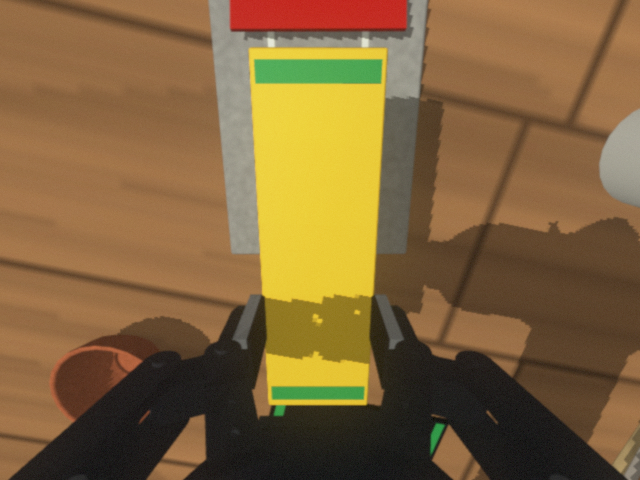

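View pics/t14.png

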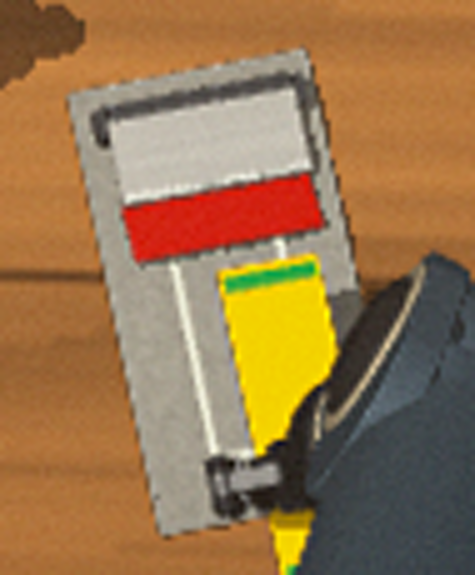

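The near board edge runs (232,253)–(406,253) with sides to (210,0) and (428,0). The white lines are at u=271 and 366, v=40. The card looks centred; quantifying.

Run:
```python
from plan import *
c,o=wcam();crop(c,200,0,240,60,3,"w14a.png");crop(c,215,200,210,70,3,"w14b.png")
for n,p in[("L0",(210,2)),("R0",(428.5,2)),("L1",(232,253)),("R1",(406.5,252)),("wl",(271,40)),("wr",(366,40))]:
    X=px2w(c,p,.008);print(n,X,rot(o).as_matrix().T@(X-o["eef_pos"]))
```

```text
L0 [ 0.6345 -0.178   0.008 ] [ 0.1522 -0.0634  0.1163]
R0 [ 0.6622 -0.3042  0.008 ] [0.1521 0.0659 0.1162]
L1 [ 0.4794 -0.2121  0.008 ] [-0.0065 -0.0634  0.1164]
R1 [ 0.508  -0.3384  0.008 ] [-0.0058  0.0661  0.1163]
wl [ 0.6227 -0.2166  0.008 ] [ 0.1324 -0.0282  0.1163]
wr [ 0.6352 -0.2732  0.008 ] [0.1324 0.0298 0.1162]
```

View pics/w14a.png

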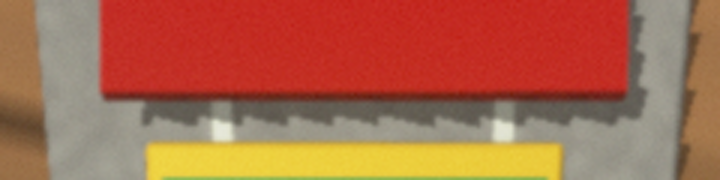

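View pics/w14b.png

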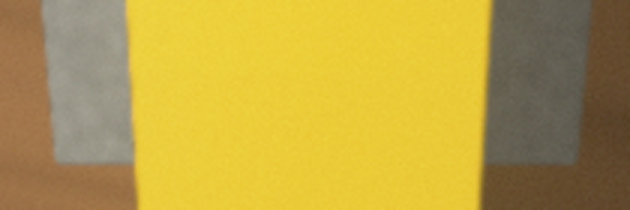

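Emit:
apply_moves(steps=[0, 0, 0, 0, 0.06, 0.8, 1, 0, 0, 0, 0, 0, 0.9, 1, 0, 0, 0, 0, 0, 0.9, 1, 0, 0, 0, 0, 0, 0.5, 1, 0, 0, 0, 0, 0, 0.3, 1, 0, 0, 0, 0, 0, 0, 1, 0, 0, 0, 0, 0, 0, 1])

```text
clock: 22.25
eef_pos: [0.5008, -0.2757, 0.0409]
ee_rot: [0.001, 0.994, 0.108, 0.001]
force: [0.6, -1.1, -0.4]
gripper_width: 0.0477
```

Run:
```python
from card import *
c,o=wcam();print(o["clock"],o["force"],o["eef_pos"],o["gripper_width"],rot(o).as_matrix(),np.array(o["q"]))
cv2.imwrite("pics/w15.png",c["img"])
c=robot.read_camera("side");crop(c,310,260,120,80,6,"s15.png")
```

```text
22.25 [ 0.5521 -1.1098 -0.3944] [ 0.5008 -0.2757  0.0409] 0.047666763233102934 [[ 0.9768  0.2139  0.0017]
 [ 0.2139 -0.9769 -0.001 ]
 [ 0.0014  0.0014 -1.    ]] [ 0.3516  0.5746  0.1025  1.9589 -0.0967  0.6108 -0.8384]
```

View pics/w15.png

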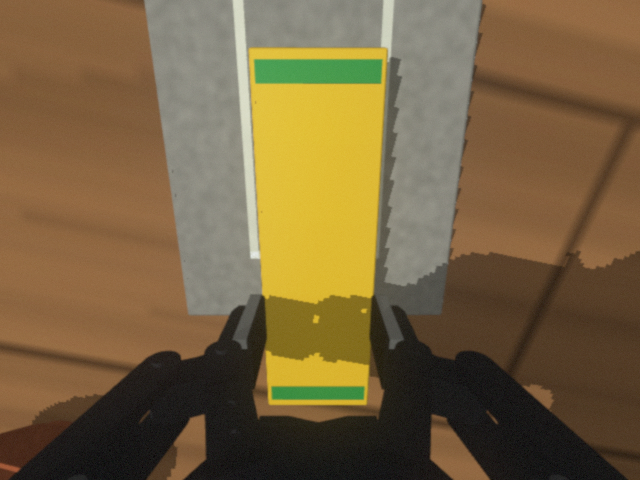

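View pics/s15.png

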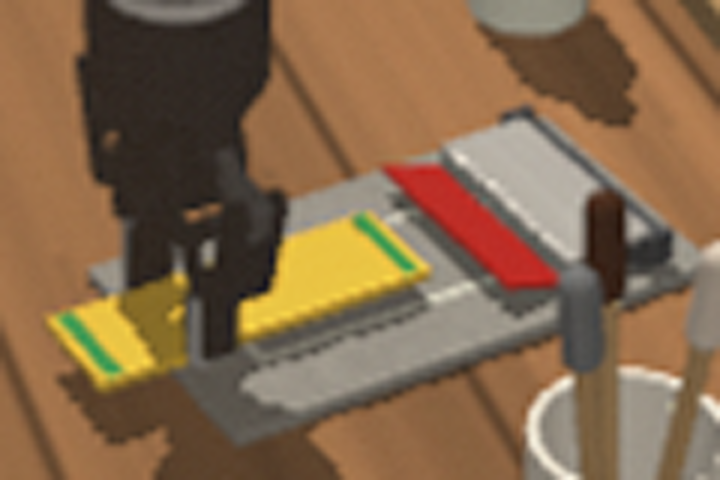

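Emit:
apply_moves(steps=[0, 0, 0, 0, -0.06, 0.14, 1, 0, 0, 0, 0, 0, 0.1, 1, 0, 0, 0, 0, 0, 0.03, 1, 0, 0, 0, 0, 0, 0, 1])

```text
clock: 22.75
eef_pos: [0.4999, -0.2741, 0.0334]
ee_rot: [0.0, 0.994, 0.107, 0.0]
force: [-0.3, -0.1, -0.7]
gripper_width: 0.0476
```

Run:
```python
from card import *
c,o=wcam();print(o["clock"],o["force"],o["eef_pos"],o["gripper_width"],rot(o).as_matrix())
im=c["img"];crop(c,130,0,380,60,2,"w16a.png");crop(c,150,230,340,110,2,"w16b.png")
c=robot.read_camera("side");crop(c,310,260,120,80,6,"s16.png")
```

```text
22.75 [-0.3459 -0.1125 -0.7416] [ 0.4999 -0.2741  0.0334] 0.0475804574673887 [[ 0.9769  0.2137  0.0004]
 [ 0.2137 -0.9769 -0.0005]
 [ 0.0003  0.0006 -1.    ]]
```

View pics/w16a.png

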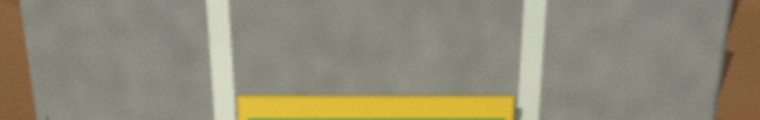

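View pics/w16b.png

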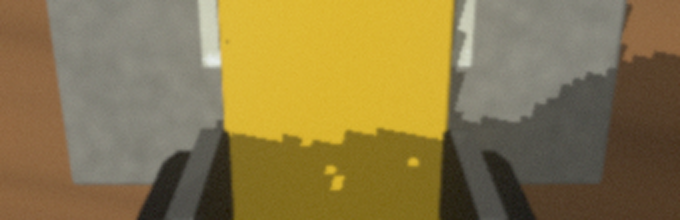

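View pics/s16.png

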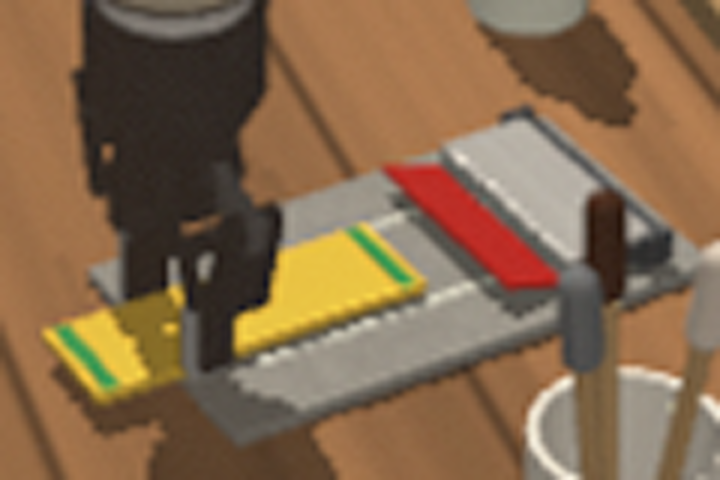

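Centred within about 0.5 mm and parallel, with no contact yet. Pushing in along +x, slowly through the lip.

Emit:
apply_moves(steps=[0, 0, 0, 0.3, 0.016, 0, 1, 0, 0, 0, 0.4, 0, 0, 1, 0, 0, 0, 0.3, 0, 0, 1, 0, 0, 0, 0.2, 0, 0, 1, 0, 0, 0, 0.2, 0, 0, 1, 0, 0, 0, 0.2, 0, 0, 1, 0, 0, 0, 0, 0, 0, 1])

```text
clock: 23.55
eef_pos: [0.5395, -0.2657, 0.0333]
ee_rot: [0.0, 0.994, 0.108, 0.0]
force: [0.8, -0.4, -1.2]
gripper_width: 0.0478
```

Run:
```python
from card import *
c,o=wcam();print(o["clock"],o["force"],o["wrist_torque"],o["eef_pos"],rot(o).as_matrix())
cv2.imwrite("pics/w17.png",c["img"])
c=robot.read_camera("side");crop(c,310,260,120,80,6,"s17.png")
```

```text
23.55 [ 0.7692 -0.389  -1.2067] [0.0041 0.0247 0.0526] [ 0.5395 -0.2657  0.0333] [[ 0.9768  0.2143  0.0005]
 [ 0.2143 -0.9768 -0.0005]
 [ 0.0004  0.0006 -1.    ]]
```

View pics/w17.png

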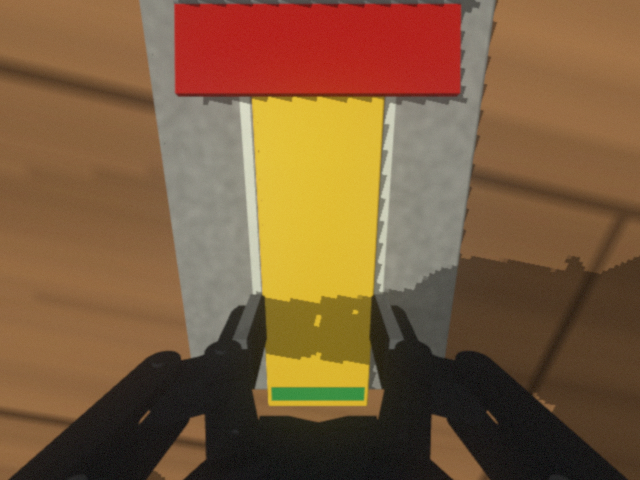

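View pics/s17.png

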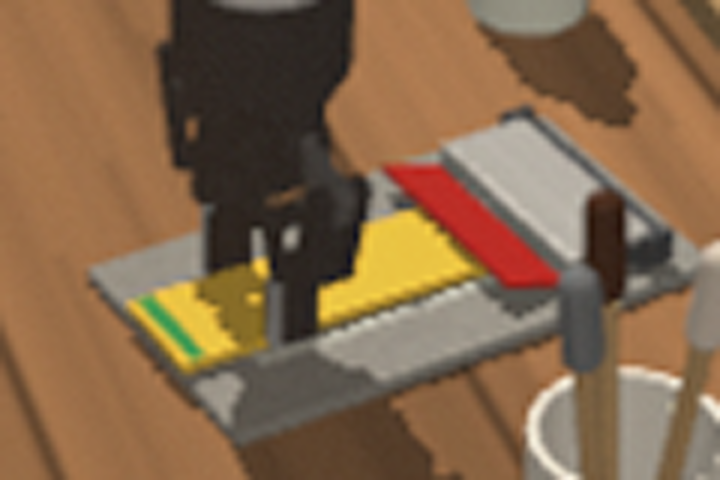

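The card's end is under the red lip and the white lines show evenly on both sides. Continuing.

Emit:
apply_moves(steps=[0, 0, 0, 0.15, 0, 0, 1, 0, 0, 0, 0.15, 0, 0, 1, 0, 0, 0, 0.15, 0, 0, 1, 0, 0, 0, 0.15, 0, 0, 1, 0, 0, 0, 0, 0, 0, 1])

```text
clock: 24.15
eef_pos: [0.5537, -0.2627, 0.0333]
ee_rot: [0.0, 0.994, 0.108, -0.0]
force: [-3.1, 0.5, -1.9]
gripper_width: 0.0477
```

Emit:
apply_moves(steps=[0, 0, 0, 0.15, 0, 0, 1, 0, 0, 0, 0.15, 0, 0, 1, 0, 0, 0, 0.15, 0, 0, 1, 0, 0, 0, 0.15, 0, 0, 1, 0, 0, 0, 0, 0, 0, 1])

```text
clock: 24.65
eef_pos: [0.57, -0.259, 0.0337]
ee_rot: [0.0, 0.994, 0.108, 0.001]
force: [0.4, -0.0, -1.7]
gripper_width: 0.0475
```

Run:
```python
from card import *
c,o=wcam();print(o["clock"],o["force"],o["wrist_torque"],o["eef_pos"],rot(o).as_matrix())
cv2.imwrite("pics/w18.png",c["img"])
c=robot.read_camera("side");crop(c,310,260,120,80,6,"s18.png")
```

```text
24.65 [ 0.3505 -0.005  -1.6593] [ 0.0067  0.1516 -0.0014] [ 0.57   -0.259   0.0337] [[ 0.9767  0.2146  0.0028]
 [ 0.2146 -0.9767 -0.0007]
 [ 0.0026  0.0013 -1.    ]]
```

View pics/w18.png

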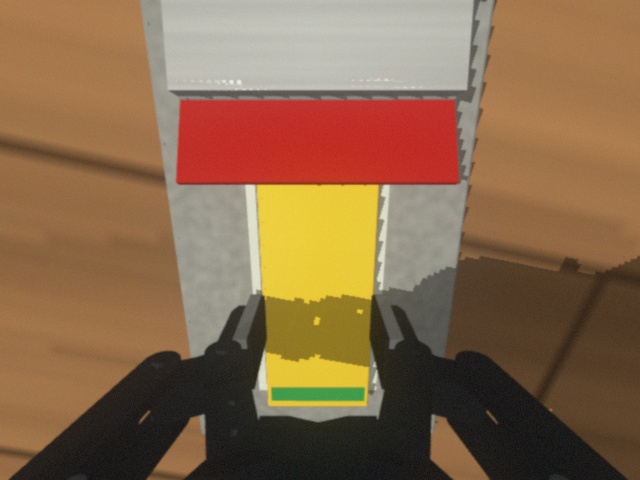

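View pics/s18.png

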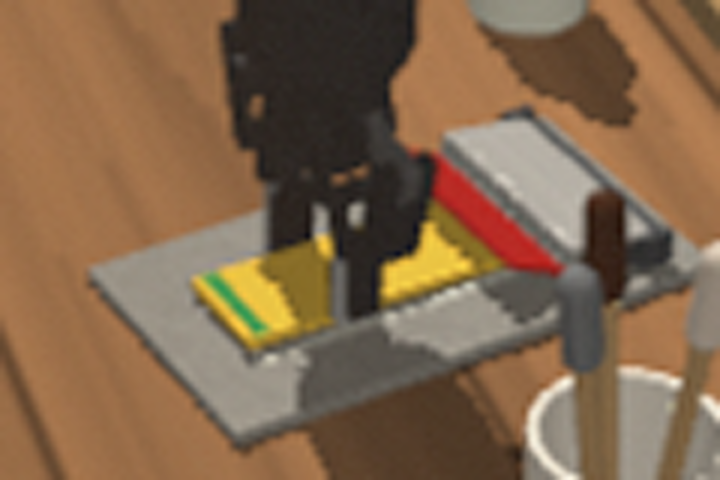

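The clip is riding on the card, with about 17 mm to go and the pads well clear of the lip.

Emit:
apply_moves(steps=[0, 0, 0, 0.15, 0, 0, 1, 0, 0, 0, 0.15, 0, 0, 1, 0, 0, 0, 0.12, 0, 0, 1, 0, 0, 0, 0.1, 0, 0, 1, 0, 0, 0, 0.06, 0, 0, 1, 0, 0, 0, 0, 0, 0, 1])

```text
clock: 25.35
eef_pos: [0.583, -0.2564, 0.0335]
ee_rot: [0.0, 0.994, 0.108, 0.001]
force: [-1.0, -1.0, -3.5]
gripper_width: 0.0477
```

Emit:
apply_moves(steps=[0, 0, 0, 0.04, 0, 0, 1, 0, 0, 0, 0.03, 0, 0, 1, 0, 0, 0, 0, 0, 0, 1])

```text
clock: 25.65
eef_pos: [0.5843, -0.2561, 0.0335]
ee_rot: [0.0, 0.994, 0.107, 0.0]
force: [-1.3, 1.0, -2.5]
gripper_width: 0.0479
```

Run:
```python
from card import *
c,o=wcam();print(o["clock"],o["force"],o["wrist_torque"],o["eef_pos"],(o["eef_pos"]-np.array([.4999,-.2741,0]))@[.9768,.2143,0])
cv2.imwrite("pics/w19.png",c["img"])
```

```text
25.65 [-1.3408  1.0347 -2.507 ] [-0.1078  0.5277 -0.0214] [ 0.5843 -0.2561  0.0335] 0.0863281182827683
```

View pics/w19.png

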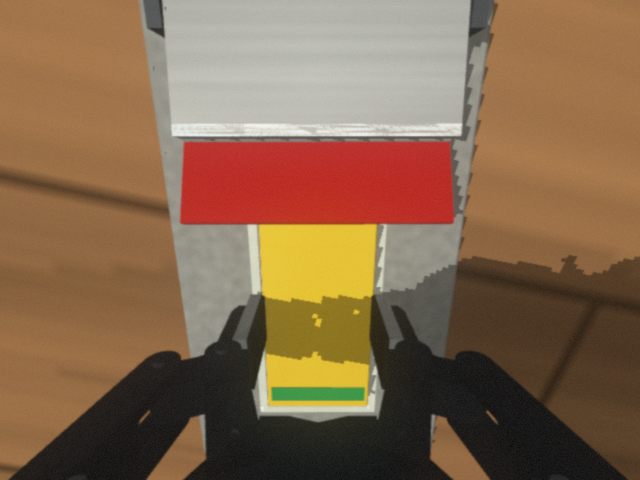

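The card's rear edge (v=405) is almost at the outline's end line (v≈412). Creeping on to the stop.

Emit:
apply_moves(steps=[0, 0, 0, 0.04, 0, 0, 1, 0, 0, 0, 0.04, 0, 0, 1, 0, 0, 0, 0, 0, 0, 1])

```text
clock: 26.0
eef_pos: [0.5853, -0.2559, 0.0333]
ee_rot: [0.0, 0.994, 0.107, -0.001]
force: [-3.9, -0.7, -2.5]
gripper_width: 0.0475
```

Emit:
apply_moves(steps=[0, 0, 0, 0.03, 0, 0, 1, 0, 0, 0, 0.02, 0, 0, 1, 0, 0, 0, 0, 0, 0, 1])

```text
clock: 26.3
eef_pos: [0.5854, -0.2559, 0.0329]
ee_rot: [0.0, 0.994, 0.107, -0.002]
force: [-6.6, -2.0, -2.9]
gripper_width: 0.0476
```

Run:
```python
from card import *
c,o=wcam();print(o["clock"],o["force"],o["wrist_torque"],o["eef_pos"],(o["eef_pos"]-np.array([.4999,-.2741,0]))@[.9768,.2143,0])
crop(c,230,210,180,210,3,"w20.png")
```

```text
26.3 [-6.592  -1.9617 -2.9125] [-0.3803  1.4147  0.0678] [ 0.5854 -0.2559  0.0329] 0.08737240360868212
```

View pics/w20.png

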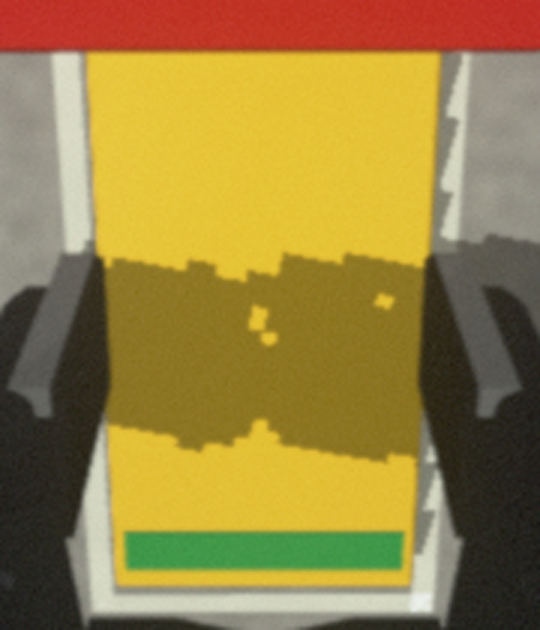

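Contact with the stop: about 7 N against the push and no more advance. Lowering 1 mm, then releasing.

Emit:
apply_moves(steps=[0, 0, 0, 0, 0, 0.03, 1, 0, 0, 0, 0, 0, 0, 1, 0, 0, 0, 0, 0, 0, 0, 0, 0, 0, 0, 0, 0, -0.2, 0, 0, 0, 0, 0, 0, -0.45, 0, 0, 0, 0, 0, 0, -0.45, 0, 0, 0, 0, 0, 0, -0.45])

```text
clock: 27.05
eef_pos: [0.5888, -0.2551, 0.0335]
ee_rot: [0.001, 0.994, 0.108, 0.001]
force: [-0.5, 1.2, -0.2]
gripper_width: 0.0618
```

Run:
```python
from card import *
c,o=wcam();print(o["clock"],o["force"],o["gripper_width"],o["eef_pos"])
cv2.imwrite("pics/w21.png",c["img"])
```

```text
27.05 [-0.4905  1.2263 -0.1585] 0.06180553948304248 [ 0.5888 -0.2551  0.0335]
```

View pics/w21.png

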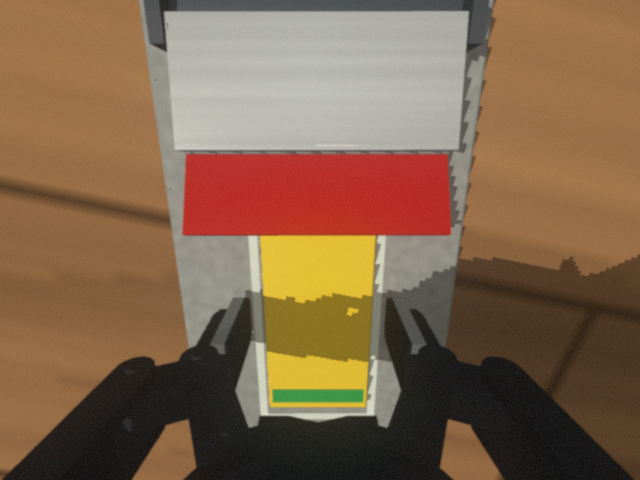

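Emit:
apply_moves(steps=[0, 0, 0, 0, 0, -0.2, -0.45, 0, 0, 0, 0, 0, -0.5, -0.45, 0, 0, 0, -0.2, 0, -0.9, -0.45, 0, 0, 0, -0.5, 0, -0.9, -0.45, 0, 0, 0, -0.5, 0, -0.9, -0.45, 0, 0, 0, -0.5, 0, -0.9, -0.45, 0, 0, 0, -0.3, 0, -0.4, -0.45, 0, 0, 0, 0, 0, 0, -0.45])

```text
clock: 27.9
eef_pos: [0.5387, -0.2671, 0.1526]
ee_rot: [0.001, 0.994, 0.107, 0.002]
force: [0.8, -0.2, -0.4]
gripper_width: 0.062
```

Run:
```python
from card import *
c,o=wcam();print(o["clock"],o["force"],o["gripper_width"],o["eef_pos"])
cv2.imwrite("pics/w22.png",c["img"]);crop(c,220,40,200,260,3,"w22c.png")
c=robot.read_camera("side");crop(c,310,250,120,90,6,"s22.png")
```

```text
27.9 [ 0.761  -0.2343 -0.3982] 0.06199077334272369 [ 0.5387 -0.2671  0.1526]
```

View pics/w22.png

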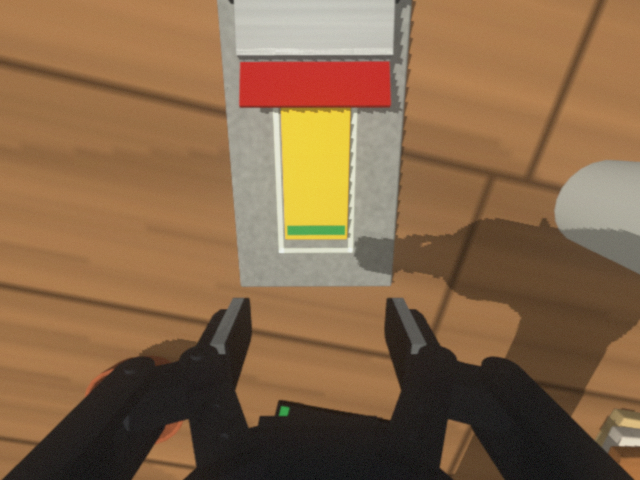

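View pics/w22c.png

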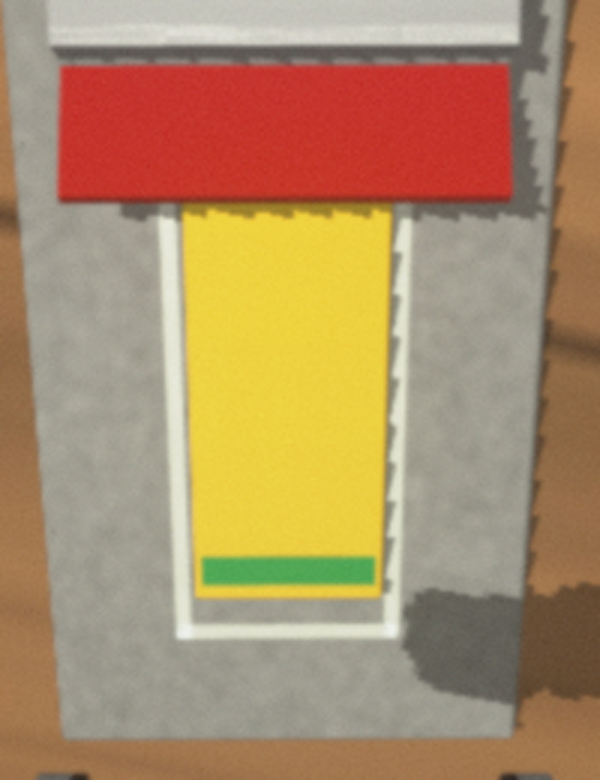

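View pics/s22.png

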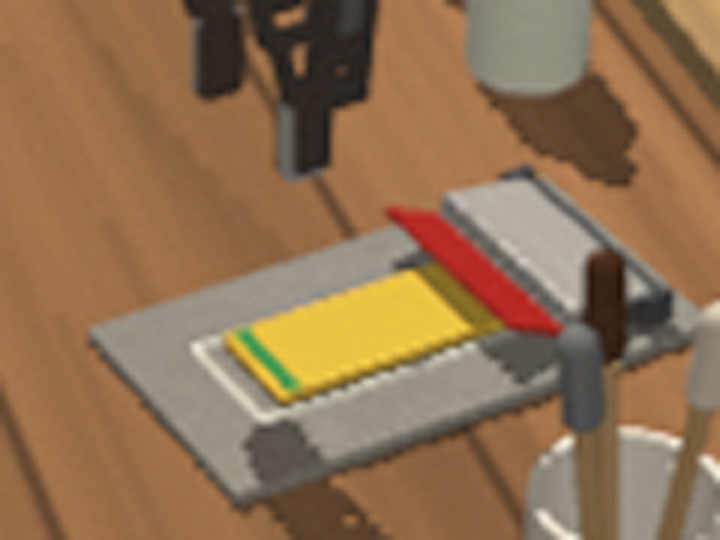

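Run:
```python
from card import *
c,o=wcam()
b=lambda u,v:U(220,40,3,u,v)
L,Rr_=px2w(c,b(62,738),.008),px2w(c,b(515,738),.008)
mid=(L+Rr_)/2;y=(L-Rr_);print("width",np.linalg.norm(y));y/=np.linalg.norm(y);x=np.array([y[1],-y[0],0])
print("yaw",np.degrees(np.arctan2(x[1],x[0])),"origin",mid+.12*x)
for n,p,z in[("cardrearL",(195,598),.014),("cardrearR",(382,598),.014),("cardL",(182,215),.014),("cardR",(393,215),.014),("lineL0",(184,630),.008),("lineR0",(392,630),.008),("lineL1",(169,215),.008),("lineR1",(404,215),.008),("lipL",(58,200),.022),("lipR",(513,200),.022)]:
    d=px2w(c,b(*p),z)-mid;print(n,d@x-.12,d@y)
c2=robot.read_camera("top");crop(c2,375,160,95,115,5,"t22.png")
```

```text
width 0.12859925722346469
yaw 12.292367196164633 origin [ 0.6108 -0.2487  0.008 ]
cardrearL -0.07612807350592253 0.02466076914205644
cardrearR -0.07612009868418704 -0.02479431410575758
cardL 0.01856715388531069 0.02480425251059814
cardR 0.018593616423626946 -0.02470650774035243
lineL0 -0.08734825802515095 0.028563174470018788
lineR0 -0.08734110279062411 -0.028346034082752533
lineL1 0.018802399151768928 0.028539560093983618
lineR1 0.01883256606811945 -0.02790200061708462
lipL 0.021409133815217363 0.051925350672623924
lipR 0.021465490949989174 -0.0510302251333477
```

View pics/t22.png

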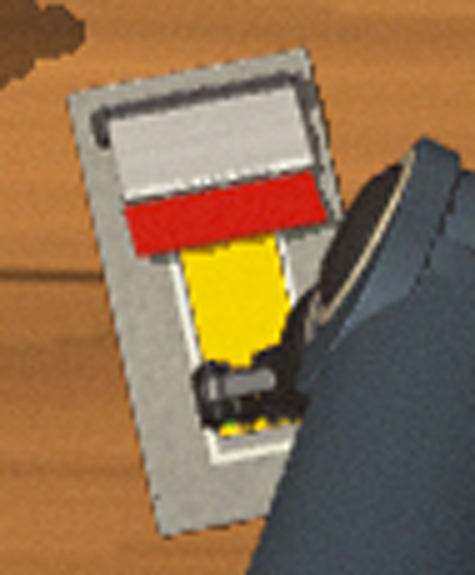

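The card is straight: y offsets are ±24.7 mm and its rear edge is at board x ≈ −75.6 mm, against −75 when home. Last look at the whole scene.

Run:
```python
from card import *
c=robot.read_camera("top");cv2.imwrite("pics/t23.png",c["img"])
c2=robot.read_camera("side");crop(c2,260,140,140,105,5,"s23.png");crop(c,170,165,110,100,6,"t23c.png")
print(robot.get_obs()["clock"])
```

```text
28.2
```

View pics/t23.png

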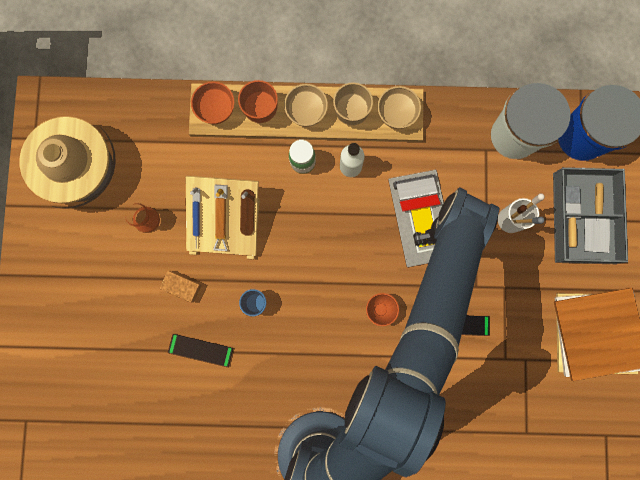

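View pics/s23.png

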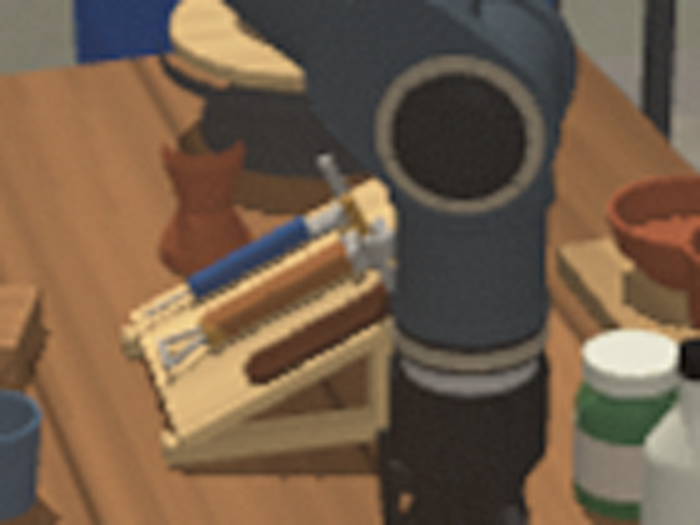

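View pics/t23c.png

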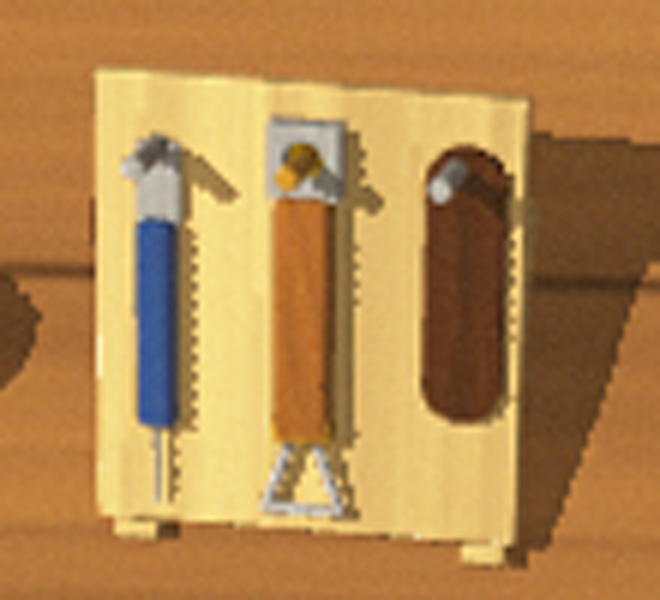

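The tool hangs home on the middle peg, the card is under the clip, and the bystanders sit at their first pixels. Handing in.

```bash
python3 -c "
from cell import robot
print(robot.finish_job())"
```

```text
the job is handed in; nothing more can be done
None
```

I hung the loop tool on the middle peg first, then slid the yellow card under the clip to the stop. I let go of both and handed the job in at about 28 s; no verdict came back.

**Tool:** I pushed it in until the face answered with about 6 N. After release it lies flush and straight down the slope, with the peg through its eye.

**Card:** Its own edge lifted the clip, and the pads stayed well clear of the lip. It went in until about 7 N built up with no more advance, which I took as the stop. In the last wrist picture it is straight and centred to about 0.1 mm. Its rear edge measured at board x −75.6 to −76.1 mm, against −75 mm when home, which is within the calibration error. I did not see the contact with the stop directly.

**Bystanders:** In the last top view the things that could be seen stand at the same pixels as at the start.

**Disagreements and limits:**
- **Peg position:** the wrist view put the peg about 1.5 mm further up the slope than the top-view fit. I followed the wrist view.
- **Board centre line:** it shifted by 1–2 mm between the high and low looks. I used the low one.
- **Last joint:** it ran up to about −2.66 rad, the edge of its range, while at the rack. It read no further than −2.6597.

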